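Wedge the bottle row tight in its carrier

TASK

Load the bottle that lies back in the slanted rest into the carrier, upright in one row with the two already there (close them up to make room), then push the wooden wedge firmly down, thin end first, into the last gap at the carrier's sloping end until the row is locked tight. Then swing the wire bail all the way shut over the caps and let go; leave the other things on the bench where they are.

Things in the scene. Friction and masses are not known exactly. Their poses are not given: they have to be found in the camera images.
- carrier: aluminium bottle carrier fixed to the bench. Origin under the channel's centre at bench level; the channel runs along y. Floor 6 mm up, inner width 64 mm, side walls to 45 mm. Plain end wall: inner face y = +102 mm, top 89 mm. With three bottles packed against it their centres lie at y = +74, +18, -38 mm and the tight wedge at y = -78 mm, x = 0, its foot about 16 mm above the bench.
- slope_end (a point): on the inner face of the carrier's sloping end wall (x = 0, y = -89.5 mm, 16 mm up); the face leans outward (-y) 12 mm in 65 mm of height and ends 80 mm up
- bail (a joint): hinge of the wire bail: 0 = shut, its bar above the caps at carrier x = 0, 124 mm up; 1.3 to 1.6 rad = open, laid back behind the carrier (+x). It stays where it is left (stiff: about 2 N at the bar) and shuts only over a wedge driven home.
- bail_hinge (a point): on the bail's hinge axis, which runs along the carrier's y at x = +60 mm, 50 mm up
- bail_grip (a point): middle of the bail's black rubber sleeve, 12 mm in diameter, 60 mm long, along the carrier's y at y = -2.5 mm; it moves round the hinge axis on a radius of 95 mm. The rest is 8 mm steel wire, its arms at carrier y = +120 and -125 mm.
- rest: grey plastic slanted bottle rest, fixed; base 125 x 84 mm, origin under it at bench level. The bottle leans 30 degrees from vertical in it, cap towards the rest's -x. The back plate under the bottle is 70 mm wide and reaches 72 mm along it, side rails at y = +-35 mm reach 58 mm; the cap is free all round.
- bottle_a: white laboratory bottle with a screw cap: body 56 mm in diameter up to about 65 mm, shoulder, cap 40 mm in diameter from 84 to 104 mm above its foot; 0.16 to 0.32 kg. Origin at the centre of its foot, z along its axis to the cap. Stands in the carrier nearer the plain end.
- bottle_b: white laboratory bottle with a screw cap: body 56 mm in diameter up to about 65 mm, shoulder, cap 40 mm in diameter from 84 to 104 mm above its foot; 0.16 to 0.32 kg. Origin at the centre of its foot, z along its axis to the cap. Stands in the carrier nearer the sloping end.
- bottle_c: white laboratory bottle with a screw cap: body 56 mm in diameter up to about 65 mm, shoulder, cap 40 mm in diameter from 84 to 104 mm above its foot; 0.16 to 0.32 kg. Origin at the centre of its foot, z along its axis to the cap. Lies back in the slanted rest, to be loaded.
- wedge: wooden wedge, 92 mm tall, 120 g, standing on its thin end; origin at the foot's centre (54 mm along x, 24 along y). +y face upright, to go against the last bottle; -y face sloping out from y = -12 mm at the foot to -24 at 65 mm, to go against the sloping wall. Shoulder 69 mm up; on it a grip tab 30 (x) x 24 (y) x 23 mm centred at y = -6 mm. Pressed down with 10 to 20 N it stays by friction.
- wipes_tub: bystander: round tub of wipes, 97 mm in diameter, 148 mm tall; origin under it
- cryo_box: bystander: white card box 77 x 77 x 43 mm; origin under it
- petri_dish: bystander: round petri dish lying flat, 90 mm across, 15 mm high; origin under it
- timer: bystander: small timer 66 x 66 x 21 mm; origin under it
- dropper_2: bystander: dropper bottle 27 mm in diameter, 85 mm tall; origin under it
Things that resemble listed ones, but are neither listed nor needed, are in the scene too. What is shaped like the bottle_b but black is not meant.

How it is judged:
On the way, in this order (a step that is already met when the one before it is completed fails the run):
1. all three bottles stand upright in the carrier's channel, the bail still open (angle between each of bottle_a, bottle_b, bottle_c's own z axis and vertical below 0.07 rad and x of bottle_a in the frame of carrier between -0.01 and 0.01 m and z of each of bottle_a, bottle_b, bottle_c in the frame of carrier below 0.011 m and y of bottle_a in the frame of carrier between -0.062 and 0.08 m and x of bottle_b in the frame of carrier between -0.01 and 0.01 m and y of bottle_b in the frame of carrier between -0.062 and 0.08 m and x of bottle_c in the frame of carrier between -0.01 and 0.01 m and y of bottle_c in the frame of carrier between -0.062 and 0.08 m and value of joint bail above 0.8 rad), for 0.2 s.
2. the wedge is pressed home between the row and the sloping end and the row is tight, the bail still open (all of step 1 and angle between wedge's own z axis and vertical below 0.08 rad and z of wedge in the frame of carrier between 0.0085 and 0.026 m and y of wedge in the frame of carrier between -0.088 and -0.07 m and x of wedge in the frame of carrier between -0.014 and 0.014 m and angle between the x axis of wedge and the x axis of carrier, either way round below 0.1 rad and (contact force between wedge and bottle_a above 1.5 N or contact force between wedge and bottle_b above 1.5 N or contact force between wedge and bottle_c above 1.5 N)), for 0.2 s.
At the end, for the whole second after the job is handed in: All three bottles stand upright (4 degrees) on the channel floor; the wedge stands upright and square (5 degrees) in the sloping end, foot 8.5 to 26 mm above the bench, still pressing on the row with over 1.5 N; the bail is shut (below 0.10 rad); all at rest (angle between each of bottle_a, bottle_b, bottle_c's own z axis and vertical below 0.07 rad and x of bottle_a in the frame of carrier between -0.01 and 0.01 m and z of each of bottle_a, bottle_b, bottle_c in the frame of carrier below 0.011 m and y of bottle_a in the frame of carrier between -0.062 and 0.08 m and x of bottle_b in the frame of carrier between -0.01 and 0.01 m and y of bottle_b in the frame of carrier between -0.062 and 0.08 m and x of bottle_c in the frame of carrier between -0.01 and 0.01 m and y of bottle_c in the frame of carrier between -0.062 and 0.08 m and angle between wedge's own z axis and vertical below 0.08 rad and z of wedge in the frame of carrier between 0.0085 and 0.026 m and y of wedge in the frame of carrier between -0.088 and -0.07 m and x of wedge in the frame of carrier between -0.014 and 0.014 m and angle between the x axis of wedge and the x axis of carrier, either way round below 0.1 rad and (contact force between wedge and bottle_a above 1.5 N or contact force between wedge and bottle_b above 1.5 N or contact force between wedge and bottle_c above 1.5 N) and value of joint bail below 0.1 rad and linear speed of each of wedge, bottle_a, bottle_b, bottle_c below 0.02 m/s); the robot touches nothing.
It fails at once if a bystander (tub, card box, petri dish, timer, dropper bottle) is moved by more than 30 mm (distance of any of wipes_tub, cryo_box, petri_dish, timer, dropper_2 from where it was at the start of the episode above 0.03 m).
It fails at once if one of the two bottles in the carrier is tipped by more than 25 degrees (angle between any of bottle_a, bottle_b's own z axis and vertical above 0.44 rad).
It also fails if it takes over 72 s, if anything falls off the work surface, if the arm or the gripper's body presses on something with over 40 N, if the wrist force passes 120 N, or if a joint passes its speed limit or range.

ROBOT

A 6-joint arm with a two-finger parallel gripper is mounted at the origin on a cart in front of the work surface, level with it; the furniture and walls round the work are solid. World frame = base frame: x ahead of the robot, y to its left, z up, the work surface at z = 0. Lengths are in m, angles in rad, forces in N, time in s.
With the tool pointing down it reaches from about 0.375 to 0.9 m from the base axis. Payload 3.1 kg.
Tool frame: the origin (TCP) lies on the centre line of the jaws, within the pads' length; the fingertips stand 17 mm ahead of it and the grasp point (between the pads) lies 2 mm behind it; y points along the fingers, z is the direction in which the jaws open and shut, and the axes are right-handed (so a half turn about y gives the same grasp; the last joint's range is limited). The gripper opens to 85 mm and grips with 20 to 120 N. Pads are 22 mm wide; open, the fingers measure 114 mm over their backs; the gripper's body (76 mm by 85 mm) begins 54 mm behind the grasp point. The pads swing forward as they close: fully open they stand 13 mm farther back than shut.
Start: joints at [-0.178, 0.527, 1.433, -0, 1.181, -0.178], TCP at [0.625, 0, 0.248] pointing down, gripper open.
Joint ranges: [-3.08, 3.08], [-0.75, 2.2], [0.22, 2.44], [-1.43, 4.57], [0, 2.65], [-2.85, 2.85]. Speed limits (rad/s): [2.79, 2.79, 3.14, 3.14, 3.14, 3.14].

INTERFACE

Orientations are given as a unit quaternion [x, y, z, w].
In Python, from station import manip gives the robot as it stands.
- The arm moves only by the shell command python3 -m handwheel 'ROWS' [FORCE]. ROWS is JSON, one flat list of numbers, 7 for each row, row after row: the shift along the tool's x, y, z in cm, then the turn, a rotation vector about the tool's x, y, z in rad, then the finger opening in cm, from 0 to 8.54. A call has 1 to 10 rows; each row is the pose to reach, as a shift and turn from the pose commanded when the call began, along the tool's axes at that moment; what a row does not reach only later rows make up. A row lasts 1/12 s, in which the tool goes at most 41.7 mm and 7.16 degrees, less where a joint would pass 70% of its speed; a pose out of reach is approached as far as the arm can. A call with a gripper value outside its range is refused whole. The fingers move at their own pace and stop on an object; FORCE is the grip in N (left out, the last holds). Time passes only in rows, so rows that repeat a pose let the fingers close. It gives the time, the measured TCP pose, the force and the opening at its end, in the units of the state.
- manip.sense(): the state, without advancing time (a new reading comes with each control period).
- manip.snapshot(name): name is "scene" or "side" or "wrist"; returns a dict with "frame" (384x512x3 uint8, red, green, blue), "depth" (384x512 float32, m along the optical axis (not along the pixel's ray), 0 where there is no reading), "camera_matrix" (3x3 intrinsics, pixels), "rvec" (rotation vector, rad) and "tvec" (3), from world to camera coordinates, as OpenCV has them. Camera axes: x right, y down, z forward; pixel columns grow to the right and rows downward; lengths in m; the calibration is good to about 2 mm. The wrist camera is an equidistant fisheye: a pixel r from the principal point sees the ray r / f radians off the axis. A picture is of the moment at which its call begins.
- manip.sign_off(): hands the job in, once; it reports no verdict.
The state is a dict: "t": time; "q": joint angles; "qd": joint speeds; "tau": joint torques, N m; "tcp_pos": TCP position; "tool_rot": TCP orientation; "force": force on the tool from outside, world axes, zero at the start; "ft_torque": the same for the moment, N m; "finger_gap": opening from 0.0 (shut) to 1.0 (fully open).
Only numpy, scipy, OpenCV 4.12 (cv2) and the standard library are available. Lean on these libraries where they do the work, as an engineer would, in place of code of your own. Each camera call takes 0.05 s, during which the arm holds its last target.

## Working session

There is one attempt and no reset: what is moved stays moved. The work goes in short steps, Python scripts to look and compute and a shell command to move; the robot and the scene stay as the last step left them, time stands still between calls to the robot, and variables do not carry over. Pictures are saved under pics/ and viewed, and the job is handed in when it is done.

```bash
ls; mkdir -p pics; python3 - <<'E'
from station import manip
import cv2, numpy as np
s=manip.sense(); print({k:np.round(v,3).tolist() for k,v in s.items()})
for n in ["scene","side","wrist"]:
    d=manip.snapshot(n); np.savez(f"{n}0.npz",**d)
    cv2.imwrite(f"pics/{n}0.png",d["frame"][:,:,::-1]); 
    R=cv2.Rodrigues(np.array(d["rvec"],float))[0]; print(n,np.round(-R.T@np.ravel(d["tvec"]),3),np.round(R[2],2),np.round(d["camera_matrix"],0).tolist())
E
```

```text
pics
{'t': 0.0, 'q': [-0.178, 0.528, 1.434, -0.0, 1.181, -0.178], 'qd': [0.001, -0.0, -0.002, 0.0, -0.001, 0.002], 'tau': [0.0, -44.234, -17.802, -0.0, 0.008, 0.0], 'tcp_pos': [0.624, 0.0, 0.247], 'tool_rot': [-0.5, 0.501, -0.499, 0.5], 'force': [-0.324, -0.311, 0.065], 'ft_torque': [-0.014, -0.006, -0.02], 'finger_gap': 1.0}
scene [-0.136 -0.626  1.171] [ 0.45  0.48 -0.75] [[416.0, 0.0, 255.0], [0.0, 416.0, 190.0], [0.0, 0.0, 1.0]]
side [0.573 0.997 0.686] [-0.06 -0.85 -0.52] [[397.0, 0.0, 253.0], [0.0, 397.0, 194.0], [0.0, 0.0, 1.0]]
wrist [0.624 0.071 0.373] [-0.   -0.27 -0.96] [[297.0, 0.0, 255.0], [0.0, 297.0, 188.0], [0.0, 0.0, 1.0]]
```

View pics/scene0.png

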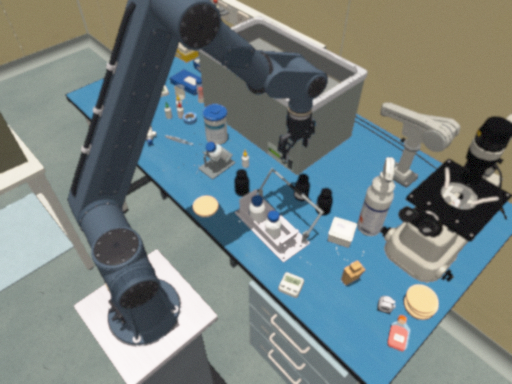

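View pics/side0.png

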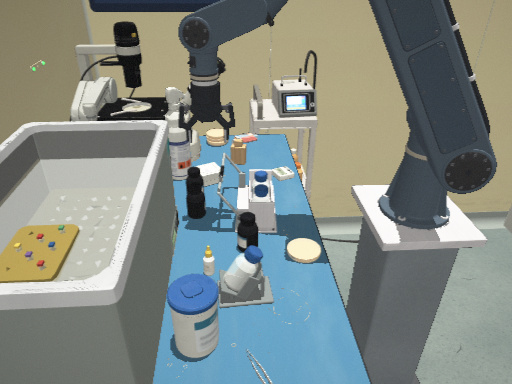

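View pics/wrist0.png

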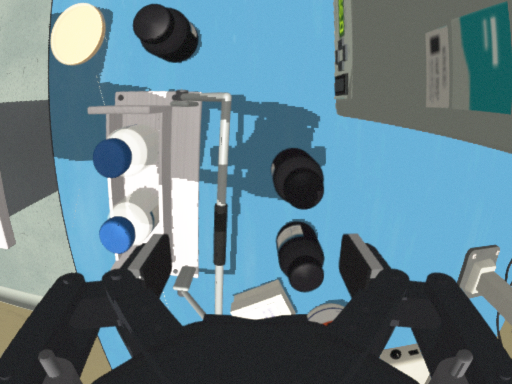

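```bash
cat > h.py <<'E'
import numpy as np, cv2
def cloud(d):
    dep=d["depth"]; K=d["camera_matrix"]; h,w=dep.shape
    v,u=np.mgrid[0:h,0:w].astype(float)
    return dep
def pts(d,wrist=False):
    dep=np.asarray(d["depth"],float); K=np.asarray(d["camera_matrix"],float); h,w=dep.shape
    v,u=np.mgrid[0:h,0:w].astype(float)
    x=(u-K[0,2])/K[0,0]; y=(v-K[1,2])/K[1,1]
    if wrist:
        r=np.hypot(x,y)+1e-9; t=np.tan(np.minimum(r,1.5))/r; x=x*t;y=y*t
    P=np.stack([x*dep,y*dep,dep],-1)
    R=cv2.Rodrigues(np.array(d["rvec"],float))[0]
    W=(P-np.ravel(d["tvec"]))@R
    W[dep<=0]=np.nan
    return W
def proj(d,X,wrist=False):
    R=cv2.Rodrigues(np.array(d["rvec"],float))[0]; K=np.asarray(d["camera_matrix"],float)
    c=np.atleast_2d(X)@R.T+np.ravel(d["tvec"])
    x=c[:,0]/c[:,2];y=c[:,1]/c[:,2]
    if wrist:
        r=np.hypot(x,y)+1e-9; t=np.arctan2(r,1)/r; x=x*t;y=y*t
    return np.stack([K[0,0]*x+K[0,2],K[1,1]*y+K[1,2]],-1)
E
python3 - <<'E'
from h import *
d=np.load("scene0.npz"); f=d["frame"][:,:,::-1]
cv2.imwrite("pics/s0crop.png",cv2.resize(f[110:310,150:420],None,fx=2.9,fy=2.9,interpolation=cv2.INTER_CUBIC))
# top map, all cams
x0,x1,y0,y1=0.25,0.85,-0.45,0.45; s=600
H=np.full((int((x1-x0)*s),int((y1-y0)*s)),-1.);C=np.zeros(H.shape+(3,),np.uint8)
for n in ["scene","side","wrist"]:
    d=np.load(n+"0.npz"); W=pts(d,n=="wrist").reshape(-1,3);c=d["frame"].reshape(-1,3)[:,::-1]
    m=np.isfinite(W).all(1)&(W[:,2]<0.17)&(W[:,2]>-0.02)
    for p,k in zip(W[m],c[m]):
        i=int((x1-p[0])*s);j=int((y1-p[1])*s)
        if 0<=i<H.shape[0] and 0<=j<H.shape[1] and p[2]>H[i,j]: H[i,j]=p[2];C[i,j]=k
C=cv2.dilate(C,np.ones((2,2)))
for k in range(-4,5): cv2.putText(C,"%d"%k,(int((y1-k*.1)*s),355),0,.4,(0,255,255)); cv2.line(C,(int((y1-k*.1)*s),345),(int((y1-k*.1)*s),340),(0,255,255))
for k in range(3,9): cv2.putText(C,"%d"%k,(2,int((x1-k*.1)*s)),0,.4,(0,255,255))
cv2.imwrite("pics/top0.png",cv2.resize(C,None,fx=1.4,fy=1.4))
E
```

```text
(no output)
```

View pics/s0crop.png

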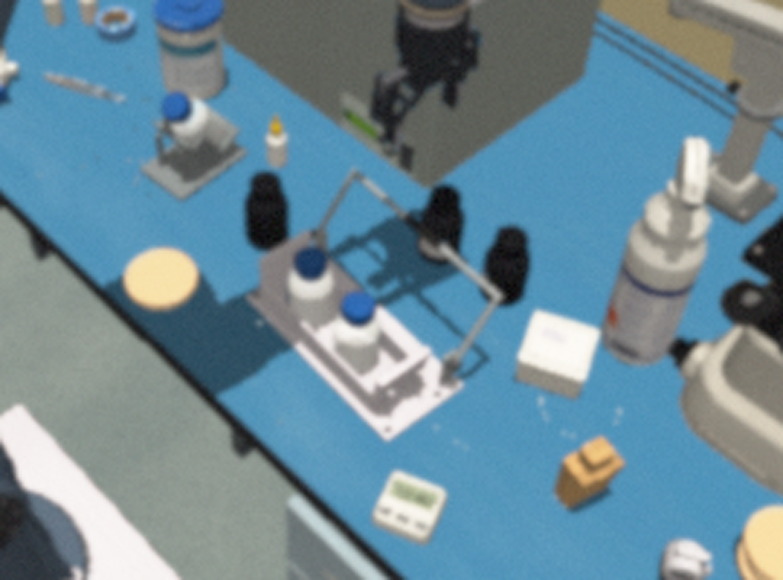

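View pics/top0.png

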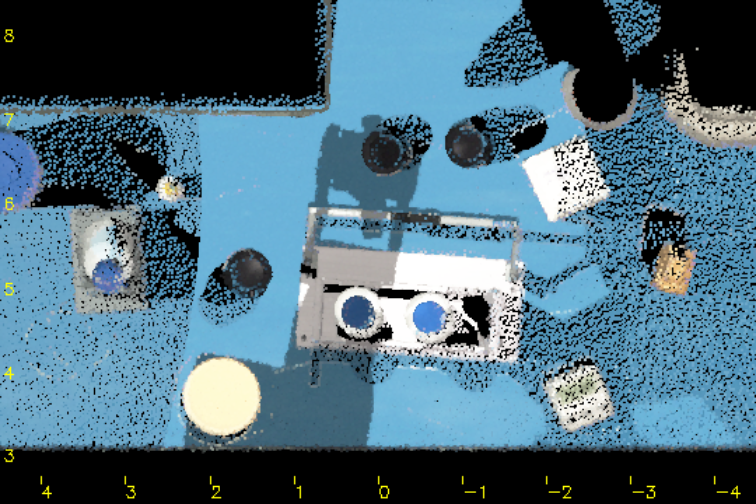

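```bash
cat > m.py <<'E'
from h import *
A=[];Cc=[];I=[]
for i,n in enumerate(["scene","side","wrist"]):
    d=np.load(n+"0.npz"); W=pts(d,n=="wrist").reshape(-1,3); m=np.isfinite(W).all(1); A.append(W[m]);Cc.append(d["frame"].reshape(-1,3)[m]);I.append(np.full(m.sum(),i))
A=np.vstack(A);Cc=np.vstack(Cc).astype(int);I=np.hstack(I)
E
python3 - <<'E'
from m import *
blue=(Cc[:,2]>Cc[:,0]+50)&(Cc[:,0]<120)
def box(x0,x1,y0,y1,z0,z1): return (A[:,0]>x0)&(A[:,0]<x1)&(A[:,1]>y0)&(A[:,1]<y1)&(A[:,2]>z0)&(A[:,2]<z1)
for nm,cx,cy in [("A",.473,.025),("B",.467,-.06)]:
  for i in range(3):
    m=box(cx-.04,cx+.04,cy-.04,cy+.04,.1,.125)&(I==i)
    p=A[m]
    if len(p)>20: 
        q=p[p[:,2]>np.percentile(p[:,2],60)-.003]
        c,r=cv2.minEnclosingCircle(q[:,:2].astype(np.float32)); print(nm,i,len(p),q.mean(0).round(4),np.round(c,4),round(r,4))
# table offset
for i in range(3):
    m=box(.33,.40,-.15,-.05,-.02,.02)&(I==i); print("table",i,m.sum(),np.median(A[m,2]) if m.any() else 0)
# carrier: base plate edges & walls top, bail
for i in range(3):
    m=box(.40,.56,-.19,.12,.04,.05)&(I==i)
    print("wall top",i,m.sum())
m=box(.42,.53,-.2,.12,.080,.096)
print("end wall cand", [ (A[m&(A[:,1]>t)&(A[:,1]<t+.01)].mean(0).round(4),(m&(A[:,1]>t)&(A[:,1]<t+.01)).sum()) for t in np.arange(-.18,.11,.01) if (m&(A[:,1]>t)&(A[:,1]<t+.01)).sum()>5])
m=box(.57,.62,-.16,.10,.05,.20); 
for t in np.arange(-.16,.1,.02):
    k=m&(A[:,1]>t)&(A[:,1]<t+.02)
    if k.sum()>3: print(round(t,2),k.sum(),np.median(A[k],0).round(4),A[k,2].max().round(4))
E
```

```text
A 0 105 [0.4769 0.0231 0.1119] [0.4768 0.0234] 0.0208
A 1 113 [0.4803 0.0259 0.1098] [0.4777 0.0238] 0.0217
A 2 1117 [0.4807 0.0255 0.1092] [0.4796 0.025 ] 0.0197
B 0 111 [ 0.4703 -0.0615  0.1116] [ 0.4708 -0.0616] 0.0195
B 1 95 [ 0.474  -0.0582  0.1099] [ 0.4743 -0.0586] 0.0197
B 2 912 [ 0.4742 -0.0588  0.1092] [ 0.4729 -0.0601] 0.0198
table 0 565 0.001722760898687028
table 1 341 0.0001843373057952384
table 2 1939 -0.0007013650364507492
wall top 0 256
wall top 1 174
wall top 2 1297
end wall cand [(array([ 0.473 , -0.1428,  0.0825]), np.int64(25)), (array([ 0.4624, -0.137 ,  0.0819]), np.int64(29)), (array([ 0.4687, -0.0817,  0.0839]), np.int64(18)), (array([ 0.4789, -0.0746,  0.0847]), np.int64(57)), (array([ 0.4859, -0.0645,  0.0855]), np.int64(75)), (array([ 0.4854, -0.0546,  0.0858]), np.int64(118)), (array([ 0.4772, -0.0444,  0.0858]), np.int64(252)), (array([ 0.4727, -0.0388,  0.0816]), np.int64(41)), (array([0.4835, 0.0061, 0.0831]), np.int64(73)), (array([0.4903, 0.0153, 0.0852]), np.int64(96)), (array([0.4936, 0.0254, 0.0857]), np.int64(108)), (array([0.4911, 0.0353, 0.0855]), np.int64(150)), (array([0.4826, 0.0439, 0.0838]), np.int64(163)), (array([0.4988, 0.0684, 0.0876]), np.int64(147)), (array([0.4809, 0.0736, 0.0877]), np.int64(534))]
-0.16 24 [ 0.5826 -0.149   0.1299] 0.1341
-0.14 109 [ 0.5856 -0.1282  0.1293] 0.1335
-0.12 141 [ 0.5868 -0.1099  0.129 ] 0.135
-0.1 164 [ 0.5882 -0.0895  0.1291] 0.1362
-0.08 209 [ 0.5899 -0.0684  0.1304] 0.1355
-0.06 282 [ 0.5909 -0.0497  0.1307] 0.1352
-0.04 313 [ 0.5925 -0.0298  0.1308] 0.1381
-0.02 279 [ 0.5941 -0.0119  0.1295] 0.1361
-0.0 236 [0.5956 0.0103 0.129 ] 0.1347
0.02 246 [0.597  0.0305 0.1291] 0.136
0.04 261 [0.5982 0.0501 0.129 ] 0.1352
0.06 404 [0.5975 0.0754 0.1279] 0.1328
0.08 150 [0.5864 0.0815 0.1112] 0.1306
```

```bash
python3 - <<'E'
from m import *
yaw=-.0726; c,s=np.cos(yaw),np.sin(yaw)
O=np.array([.4745,-.03])
D=A[:,:2]-O; L=np.stack([c*D[:,0]+s*D[:,1],-s*D[:,0]+c*D[:,1],A[:,2]],1)
s_=900;C=np.zeros((360,440,3),np.uint8);C2=C.copy();H=np.full((360,440),-1.)
sc=1250
for i in (1,2):
  m=(I==i)&(abs(L[:,0])<.14)&(abs(L[:,1])<.17)&(L[:,2]>-.02)&(L[:,2]<.1)
  for p,k in zip(L[m],Cc[m]):
    a=int(180-p[0]*sc);b=int(220-p[1]*sc)
    if 0<=a<360 and 0<=b<440 and p[2]>H[a,b]: H[a,b]=p[2];C[a,b]=k[::-1];
m=(abs(L[:,0])<.06)&(abs(L[:,1])<.16)
def pr(mask,n):
    q=L[mask]; print(n,mask.sum(), np.percentile(q[:,0],[2,25,50,75,98]).round(4),np.percentile(q[:,1],[2,25,50,75,98]).round(4),np.percentile(q[:,2],[2,50,98]).round(4))
for i in range(3):
  k=(I==i)
  pr(k&(abs(L[:,0])<.03)&(L[:,1]>.095)&(L[:,1]<.12)&(L[:,2]>.084)&(L[:,2]<.095),"plain top")
  pr(k&(abs(L[:,0])<.045)&(L[:,1]<-.085)&(L[:,1]>-.12)&(L[:,2]>.076)&(L[:,2]<.086),"slope top")
  pr(k&(L[:,0]<-.025)&(L[:,0]>-.05)&(abs(L[:,1])<.09)&(L[:,2]>.040)&(L[:,2]<.049),"near wall top")
  pr(k&(L[:,0]>.025)&(L[:,0]<.05)&(abs(L[:,1])<.09)&(L[:,2]>.040)&(L[:,2]<.049),"far wall top")
  pr(k&(abs(L[:,0])<.06)&(L[:,1]>.02)&(L[:,1]<.09)&(L[:,2]>.096)&(L[:,2]<.115),"capA")
  pr(k&(abs(L[:,0])<.06)&(L[:,1]<-.0)&(L[:,1]>-.07)&(L[:,2]>.096)&(L[:,2]<.115),"capB")
cv2.imwrite("pics/car.png",cv2.resize(cv2.dilate(C,np.ones((2,2))),None,fx=1.6,fy=1.6))
E
```

```text
plain top 42 [-0.0291 -0.0163 -0.0002  0.0131  0.0268] [0.0954 0.0982 0.1007 0.1024 0.1053] [0.0853 0.0896 0.0942]
slope top 66 [-0.0355 -0.0205 -0.0048  0.017   0.0332] [-0.1159 -0.1133 -0.111  -0.108  -0.1053] [0.0763 0.0812 0.0852]
near wall top 98 [-0.0393 -0.0369 -0.0357 -0.0338 -0.0268] [-0.0874 -0.0408  0.0005  0.0472  0.0848] [0.0403 0.045  0.0484]
far wall top 40 [0.0301 0.0322 0.0335 0.0352 0.0376] [-0.0849 -0.0715 -0.0554  0.0307  0.0491] [0.0408 0.0449 0.0489]
capA 103 [-0.019  -0.0119 -0.0032  0.0044  0.016 ] [0.0342 0.0421 0.0493 0.0597 0.0693] [0.0971 0.1102 0.1143]
capB 113 [-0.0194 -0.0126 -0.0038  0.0041  0.0151] [-0.0501 -0.0433 -0.035  -0.0267 -0.0156] [0.0973 0.1105 0.1145]
plain top 64 [-0.0296 -0.0157 -0.0005  0.0147  0.0279] [0.1    0.1028 0.1043 0.1054 0.1085] [0.0841 0.0882 0.0915]
slope top 46 [-0.0312 -0.0175  0.006   0.0238  0.0368] [-0.1143 -0.1118 -0.1083 -0.1054 -0.1026] [0.0762 0.0791 0.0823]
near wall top 34 [-0.035  -0.034  -0.0326 -0.0313 -0.0304] [-0.0836 -0.061  -0.0255  0.0011  0.0282] [0.0421 0.0456 0.048 ]
far wall top 31 [0.0264 0.0352 0.0358
[... 444 characters left out ...]
t call last):
  File "<stdin>", line 18, in <module>
  File "<stdin>", line 14, in pr
    return _quantile_unchecked(
        a, q, axis, out, overwrite_input, method, keepdims, weights)
    return _ureduce(a,
                    func=_quantile_ureduce_func,
    ...<5 lines>...
                    overwrite_input=overwrite_input,
                    method=method)
    r = func(a, **kwargs)
    result = _quantile(arr,
                       quantiles=q,
    ...<2 lines>...
                       out=out,
                       weights=wgt)
    slices_having_nans = np.isnan(arr[-1, ...])
                                  ~~~^^^^^^^^^
IndexError: index -1 is out of bounds for axis 0 with size 0
```

```bash
python3 - <<'E'
from m import *
from scipy.spatial.transform import Rotation as Ro
print(Ro.from_quat([-0.5,0.5,-0.5,0.5]).as_matrix().round(2))
def box(x0,x1,y0,y1,z0,z1): return (A[:,0]>x0)&(A[:,0]<x1)&(A[:,1]>y0)&(A[:,1]<y1)&(A[:,2]>z0)&(A[:,2]<z1)
blue=(Cc[:,2]>Cc[:,0]+60)&(Cc[:,0]<90)
m=box(.45,.56,.27,.37,.085,.15)&blue
for i in range(3): 
    p=A[m&(I==i)]; print("capC",i,len(p), p.mean(0).round(4) if len(p) else "", p.min(0).round(3) if len(p) else "",p.max(0).round(3) if len(p) else "")
# cylinder fit of C axis: cap points + body points
from scipy.optimize import least_squares
mb=box(.45,.62,.27,.38,.03,.16)
P=A[mb];col=Cc[mb];ii=I[mb]
wh=(col.min(1)>150)
bl=blue[mb]
print(wh.sum(),bl.sum())
def res(p,Pb,Pc):
    # p: foot x,y,z, tilt, az
    f=p[:3]; a=np.array([-np.sin(p[3])*np.cos(p[4]),-np.sin(p[3])*np.sin(p[4]),np.cos(p[3])])
    def sd(P,r,h0,h1):
        v=P-f; h=v@a; rr=np.linalg.norm(v-np.outer(h,a),axis=1)
        dx=np.maximum(h0-h,h-h1); dr=rr-r
        return np.where((dx>0)&(dr>0),np.hypot(dx,dr),np.maximum(dx,dr))
    return np.r_[np.minimum(sd(Pb,.028,0,.065),sd(Pb,.018,.06,.084)),sd(Pc,.020,.084,.104)]
for sel in ([0],[1],[0,1,2]):
    k=np.isin(ii,sel)
    r=least_squares(res,[.565,.325,.02,.52,0],args=(P[wh&k],P[bl&k]),loss="soft_l1",f_scale=.002)
    print(sel,r.x.round(4),np.median(abs(r.fun)).round(4))
# rest base plate edges
g=box(.44,.62,.26,.39,.002,.014)&(abs(Cc[:,0]-Cc[:,2])<45)
p=A[g]; print("rest",g.sum(),cv2.minAreaRect(p[:,:2].astype(np.float32)))
# wedge
wd=(Cc[:,0]>Cc[:,2]+40)&box(.45,.60,-.40,-.28,.005,.11)
for i in range(3):
    k=wd&(I==i)
    for z0,z1 in ((.084,.1),(.064,.074)):
        q=A[k&(A[:,2]>z0)&(A[:,2]<z1)]
        if len(q)>8: print("wedge",i,z0,len(q),q.mean(0).round(4),cv2.minAreaRect(q[:,:2].astype(np.float32)))
E
python3 - <<'E'
from h import *
import cv2
d=np.load("scene0.npz");f=d["frame"][:,:,::-1]
a=cv2.resize(f[250:295,325:385],None,fx=8,fy=8,interpolation=cv2.INTER_CUBIC)
d=np.load("side0.npz");f=d["frame"][:,:,::-1]
b=cv2.resize(f[130:175,220:260],None,fx=7.9,fy=8,interpolation=cv2.INTER_CUBIC)
cv2.imwrite("pics/wedge.png",np.hstack([a,b]))
E
```

```text
[[ 0.  0.  1.]
 [-1.  0.  0.]
 [ 0. -1.  0.]]
capC 0 72 [0.5168 0.3184 0.1251] [0.501 0.299 0.114] [0.532 0.337 0.138]
capC 1 238 [0.5225 0.3279 0.1213] [0.502 0.303 0.101] [0.542 0.341 0.134]
capC 2 0   
878 312
[0] [0.5685 0.3202 0.037  0.5659 0.0281] 0.0021
[1] [0.5703 0.3236 0.0348 0.5426 0.0737] 0.0012
[0, 1, 2] [0.5699 0.3235 0.0351 0.5406 0.0794] 0.0013
rest 1031 ((0.5316044688224792, 0.33367466926574707), (0.15038463473320007, 0.1134958565235138), 2.1500179767608643)
wedge 0 0.084 80 [ 0.5275 -0.3555  0.0924] ((0.5285828709602356, -0.3542449474334717), (0.02285943739116192, 0.031530823558568954), 76.03914642333984)
wedge 0 0.064 96 [ 0.5186 -0.3573  0.07  ] ((0.5283451676368713, -0.3532637655735016), (0.03642408922314644, 0.05444374680519104), 75.3459243774414)
wedge 1 0.084 35 [ 0.5313 -0.3488  0.0899] ((0.5328861474990845, -0.34914523363113403), (0.021829016506671906, 0.0278780460357666), 69.42425537109375)
wedge 1 0.064 60 [ 0.5309 -0.3448  0.0688] ((0.5311003923416138, -0.34970220923423767), (0.03697208687663078, 0.05048610642552376), 76.19267272949219)
```

View pics/wedge.png

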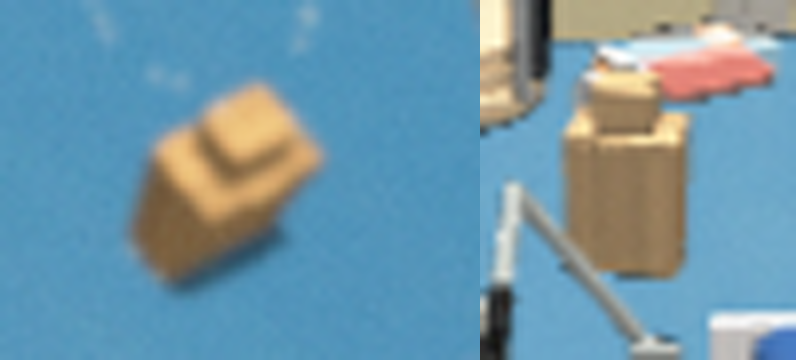

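```bash
python3 -m handwheel '[1.2,0,-3,0,0.015,0,8.5, 2.4,0,-6,0,0.03,0,8.5, 3.6,0,-9,0,0.045,0,8.5, 4.8,0,-12,0,0.06,0,8.5, 6,1,-15.1,0,0.0726,0,8.5, 6,4,-15.1,0,0.0726,0,8.5, 6,7,-15.1,0,0.0726,0,8.5, 6,8,-15.1,0,0.0726,0,8.5]' 30
cat > look.py <<'E'
import sys
from h import *
from station import manip
n,name=sys.argv[1:3]
s=manip.sense(); d=manip.snapshot(n); np.savez(name+".npz",**d); f=d["frame"][:,:,::-1]
if len(sys.argv)>3:
    a,b,c,e=map(int,sys.argv[3:7]); f=f[b:e,a:c]; k=min(780/(c-a),580/(e-b)); f=cv2.resize(f,None,fx=k,fy=k,interpolation=cv2.INTER_CUBIC)
cv2.imwrite(f"pics/{name}.png",f); print(s["t"],np.round(s["tcp_pos"],4),np.round(s["tool_rot"],4),np.round(s["force"],2),round(float(s["finger_gap"]),3))
E
python3 look.py wrist w1
```

```text
t: 0.82
tcp_pos: [0.4714, -0.0596, 0.1657]
tool_rot: [-0.482, 0.52, -0.516, 0.48]
force: [-1.0, -0.0, -0.2]
finger_gap: 1.001
0.8167 [ 0.4714 -0.0596  0.1657] [-0.482   0.5198 -0.5164  0.4804] [-0.99 -0.03 -0.17] 1.001
```

View pics/w1.png

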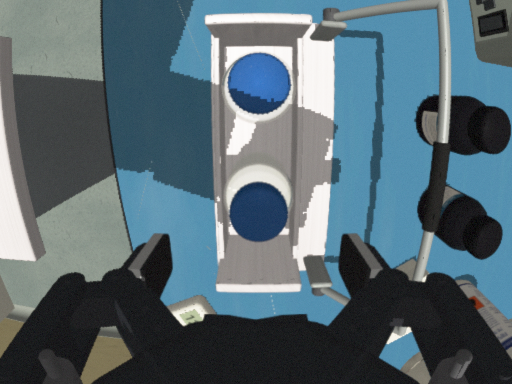

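```bash
python3 - <<'E'
from h import *
d=np.load("w1.npz"); W=pts(d,True).reshape(-1,3); c=d["frame"].reshape(-1,3).astype(int)
m=np.isfinite(W).all(1); W=W[m];c=c[m]
for cx,cy in ((.478,.024),(.4735,-.06)):
    q=W[(abs(W[:,0]-cx)<.03)&(abs(W[:,1]-cy)<.03)&(W[:,2]>.103)&(W[:,2]<.118)]
    cc,r=cv2.minEnclosingCircle(q[:,:2].astype(np.float32)); print(len(q),np.round(cc,4),round(r,4),q[:,2].mean())
yaw=-.0726
O=np.array([.4743,-.0328]);D=W[:,:2]-O;co,s=np.cos(yaw),np.sin(yaw)
L=np.stack([co*D[:,0]+s*D[:,1],-s*D[:,0]+co*D[:,1],W[:,2]],1)
def pr(k,n):
    q=L[k]
    if len(q)>5: print(n,len(q),np.percentile(q,[2,10,50,90,98],axis=0).T.round(4).tolist())
pr((abs(L[:,0])<.03)&(L[:,1]>.09)&(L[:,1]<.13)&(L[:,2]>.084)&(L[:,2]<.095),"plain")
pr((abs(L[:,0])<.03)&(L[:,1]<-.09)&(L[:,1]>-.13)&(L[:,2]>.076)&(L[:,2]<.085),"slope")
pr((abs(L[:,1])<.08)&(abs(L[:,0]-.035)<.015)&(abs(L[:,2]-.045)<.003),"far")
pr((abs(L[:,1])<.08)&(abs(L[:,0]+.035)<.015)&(abs(L[:,2]-.045)<.003),"near")
# plain inner face: points x small z .05-.08
k=(abs(L[:,0])<.03)&(L[:,1]>.09)&(L[:,1]<.11)&(L[:,2]>.05)&(L[:,2]<.083); pr(k,"plain face")
k=(abs(L[:,0])<.025)&(L[:,1]<-.08)&(L[:,1]>-.11)&(L[:,2]>.03)&(L[:,2]<.075); q=L[k]
if len(q)>10: print("slope face extrapolated offset from nominal",np.median(q[:,1]-(-.0895-12/65*(q[:,2]-.016))),len(q))
# bail bar
k=(L[:,0]>.09)&(L[:,0]<.14)&(abs(L[:,1])<.1)&(L[:,2]>.1)&(L[:,2]<.15); pr(k,"bar")
E
```

```text
3075 [0.4792 0.0249] 0.02 0.10931067646319567
2572 [ 0.4725 -0.0594] 0.0198 0.10913632209084387
plain 1031 [[-0.0289, -0.0242, -0.0006, 0.0239, 0.0287], [0.1015, 0.1019, 0.1048, 0.1084, 0.1094], [0.0845, 0.0865, 0.0882, 0.0893, 0.0898]]
slope 733 [[-0.0286, -0.0235, -0.0004, 0.0236, 0.0288], [-0.1108, -0.1095, -0.1043, -0.1012, -0.1006], [0.0764, 0.0772, 0.0787, 0.0796, 0.0801]]
far 1079 [[0.0322, 0.0325, 0.0346, 0.0366, 0.0373], [-0.0759, -0.0612, 0.0043, 0.0648, 0.0766], [0.0424, 0.0432, 0.0443, 0.0452, 0.0458]]
near 1075 [[-0.0365, -0.0359, -0.0338, -0.0318, -0.0315], [-0.0756, -0.0613, 0.0059, 0.066, 0.0774], [0.0426, 0.0432, 0.0443, 0.0452, 0.0457]]
plain face 850 [[-0.0288, -0.0242, -0.0005, 0.0239, 0.0287], [0.1013, 0.1015, 0.1018, 0.1021, 0.1023], [0.0506, 0.0545, 0.068, 0.0803, 0.0826]]
slope face extrapolated offset from nominal -0.00027969850266380825 1765
bar 3391 [[0.1113, 0.1121, 0.1147, 0.1187, 0.1208], [-0.067, -0.0466, 0.0144, 0.0809, 0.0959], [0.1242, 0.1259, 0.1293, 0.1314, 0.1322]]
```

```bash
python3 -m handwheel '[0,2.5,0,0,0,0,8.5, 0,5,0,0,0,0,8.5, 0,6.8,0,0,0,0,8.5, 0,6.8,0,0,0,0,8.5]'
python3 -m handwheel '[0,0,0,0,0,0,3, 0,0,0,0,0,0,3, 0,0,0,0,0,0,3,0,0,0,0,0,0,3,0,0,0,0,0,0,3]' 40
```

```text
t: 1.2
tcp_pos: [0.4725, -0.0595, 0.098]
tool_rot: [-0.482, 0.52, -0.516, 0.481]
force: [0.1, -0.1, 0.2]
finger_gap: 0.996
t: 1.62
tcp_pos: [0.4746, -0.0602, 0.1018]
tool_rot: [0.481, -0.517, 0.519, -0.482]
force: [-0.6, 0.4, 5.2]
finger_gap: 0.452
```

```bash
python3 -m handwheel '[0,-0.35,0,0,0,0,3, -0.5,-0.35,0,0,0,0,3, -1,-0.35,0,0,0,0,3, -1.5,-0.35,0,0,0,0,3, -2,-0.35,0,0,0,0,3, -2.5,-0.35,0,0,0,0,3, -3,-0.35,0,0,0,0,3, -3.5,-0.35,0,0,0,0,3, -4.0,-0.35,0,0,0,0,3, -4.2,-0.35,0,0,0,0,3]'; python3 look.py wrist w2
```

```text
t: 2.45
tcp_pos: [0.4769, -0.0174, 0.1038]
tool_rot: [-0.482, 0.518, -0.518, 0.482]
force: [0.4, -1.6, -3.0]
finger_gap: 0.45
2.45 [ 0.4769 -0.0174  0.1038] [-0.4818  0.5177 -0.5176  0.4816] [ 0.39 -1.65 -3.01] 0.45
```

View pics/w2.png

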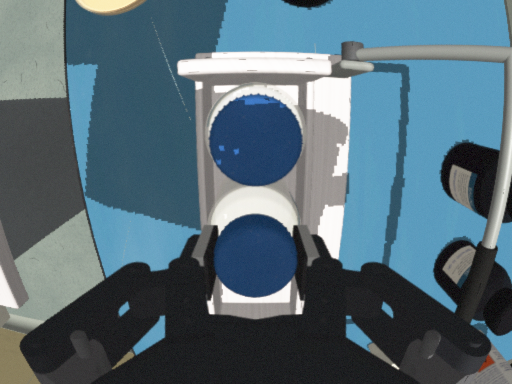

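```bash
python3 -m handwheel '[-0.15,0.15,0,0,0,0,3, -0.35,0.2,0,0,0,0,3, -0.5,0.2,0,0,0,0,3,-0.5,0.2,0,0,0,0,3]'; python3 -m handwheel '[-0.4,0.1,0,0,0,0,8.5,-0.3,0.1,0,0,0,0,8.5,-0.3,-0.5,0,0,0,0,8.5,-0.3,-2.5,0,0,0,0,8.5,-0.3,-5,0,0,0,0,8.5,-0.3,-8,0,0,0,0,8.5,-0.3,-10,0,0,0,0,8.5]';python3 look.py wrist w3; python3 - <<'E'
from h import *
d=np.load("w3.npz"); W=pts(d,True).reshape(-1,3)
W=W[np.isfinite(W).all(1)]
yaw=-.0726
O=np.array([.4745,-.0328]);D=W[:,:2]-O;co,s=np.cos(yaw),np.sin(yaw)
L=np.stack([co*D[:,0]+s*D[:,1],-s*D[:,0]+co*D[:,1],W[:,2]],1)
q=L[(abs(L[:,0])<.03)&(L[:,2]>.104)&(L[:,2]<.116)]
for a,b in ((.047,.099),(-.01,.045)):
    k=q[(q[:,1]>a)&(q[:,1]<b)];cc,r=cv2.minEnclosingCircle(k[:,:2].astype(np.float32)); print(np.round(cc,4),round(r,4),k[:,2].mean(),k[:,2].std())
E
```

```text
t: 2.83
tcp_pos: [0.4777, -0.0142, 0.1022]
tool_rot: [0.482, -0.517, 0.518, -0.482]
force: [-1.3, -6.3, 1.4]
finger_gap: 0.455
t: 3.42
tcp_pos: [0.4782, -0.0099, 0.2043]
tool_rot: [0.481, -0.517, 0.518, -0.482]
force: [0.1, -0.4, -0.1]
finger_gap: 0.993
3.4167 [ 0.4782 -0.0099  0.2043] [ 0.4809 -0.5172  0.5184 -0.4821] [ 0.13 -0.43 -0.13] 0.993
[0.0007 0.0732] 0.0198 0.10930010370519722 0.0008938028660196707
[-0.0002  0.0168] 0.0199 0.10910132733798922 0.0010589005029119087
```

View pics/w3.png

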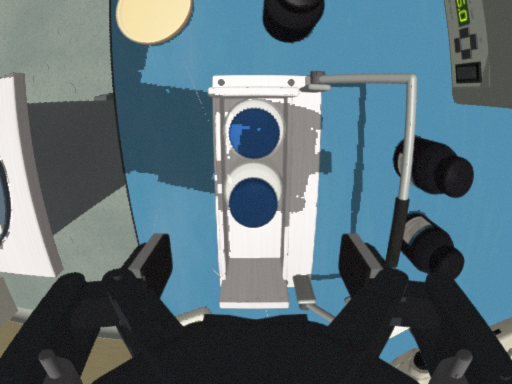

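```bash
cat > rel.py <<'E'
from h import *
from scipy.spatial.transform import Rotation as Ro
from station import manip
def tool(T,az):
    y=np.array([np.sin(T)*np.cos(az),np.sin(T)*np.sin(az),-np.cos(T)]); z=np.array([np.cos(T)*np.cos(az),np.cos(T)*np.sin(az),np.sin(T)])
    return np.stack([np.cross(y,z),y,z],1)
def rel(pos,Rt):
    s=manip.sense(); R=Ro.from_quat(s["tool_rot"]).as_matrix()
    print("cm",(R.T@(np.array(pos)-s["tcp_pos"])*100).round(2),"rv",Ro.from_matrix(R.T@Rt).as_rotvec().round(4), "tcp",np.round(s["tcp_pos"],4),"F",np.round(s["force"],1))
E
python3 - <<'E'
from rel import *
T,az=.5236,.07
Rt=tool(T,az); a=-Rt[:,1]; cap=np.array([.570,.3235,.035])+.097*a
rel(cap+.10*a,Rt)
E
```

```text
cm [-32.55   0.1   -3.21] rv [ 0.5136 -0.1386  0.0391] tcp [ 0.4802 -0.0104  0.2073] F [ 1.4 -0.   1.2]
```

```bash
python3 -m handwheel '[-3.5,0,0,0,0,0,8.5, -7,0,0,0.05,-0.014,0.004,8.5, -10.5,0,-0.5,0.1,-0.028,0.008,8.5, -14,0,-1,0.17,-0.042,0.012,8.5, -17.5,0,-1.5,0.24,-0.07,0.02,8.5, -21,0,-2,0.31,-0.09,0.025,8.5, -24.5,0,-2.4,0.38,-0.11,0.03,8.5, -28,0,-2.8,0.45,-0.125,0.035,8.5,-31,0.1,-3.1,0.5136,-0.1386,0.039,8.5,-32.5,0.1,-3.2,0.5136,-0.1386,0.0391,8.5]' ; python3 look.py wrist w4
```

```text
t: 4.3
tcp_pos: [0.4677, 0.3166, 0.2006]
tool_rot: [-0.368, 0.344, -0.589, 0.632]
force: [-0.0, -0.9, 0.4]
finger_gap: 0.996
4.3 [0.4677 0.3166 0.2006] [-0.368   0.3442 -0.5889  0.6319] [-0.04 -0.91  0.37] 0.996
```

View pics/w4.png

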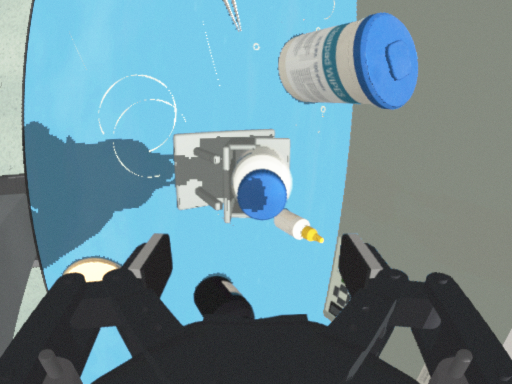

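```bash
cat > fitc.py <<'E'
from rel import *
from scipy.optimize import least_squares
d=np.load("w4.npz"); W=pts(d,True).reshape(-1,3); c=d["frame"].reshape(-1,3).astype(int)
m=np.isfinite(W).all(1)&(W[:,0]>.47)&(W[:,0]<.62)&(W[:,1]>.28)&(W[:,1]<.365)&(W[:,2]>.03)&(W[:,2]<.16);P=W[m];c=c[m]
wh=c.min(1)>165; bl=(c[:,2]>c[:,0]+45)&(c[:,0]<90)&(P[:,2]>.09)
def res(p,Pb,Pc):
    f=p[:3]; a=np.array([-np.sin(p[3])*np.cos(p[4]),-np.sin(p[3])*np.sin(p[4]),np.cos(p[3])])
    def sd(P,r,h0,h1):
        v=P-f; h=v@a; rr=np.linalg.norm(v-np.outer(h,a),axis=1)
        dx=np.maximum(h0-h,h-h1); dr=rr-r
        return np.where((dx>0)&(dr>0),np.hypot(dx,dr),np.maximum(dx,dr))
    return np.r_[np.minimum(sd(Pb,.028,0,.065),sd(Pb,.018,.06,.084)),sd(Pc,.020,.084,.104)]
r=least_squares(res,[.570,.3235,.035,.5236,.07],args=(P[wh],P[bl]),loss="soft_l1",f_scale=.001)
print(wh.sum(),bl.sum(),r.x.round(4),np.median(abs(r.fun)).round(5))
p=r.x.copy(); a=np.array([-np.sin(p[3])*np.cos(p[4]),-np.sin(p[3])*np.sin(p[4]),np.cos(p[3])])
print("cap97",(p[:3]+.097*a).round(4))
q=P[bl]; top=q[(q-p[:3])@a>.1]; cc=top.mean(0); print("top mean",cc.round(4),len(top), "pred",(p[:3]+.104*a).round(4))
# rest base
g=np.isfinite(W).all(1)&(W[:,0]>.42)&(W[:,0]<.65)&(W[:,1]>.26)&(W[:,1]<.40)&(W[:,2]>.004)&(W[:,2]<.012)
print(cv2.minAreaRect(W[g][:,:2].astype(np.float32)))
E
python3 fitc.py
```

```text
2092 1893 [0.5671 0.3316 0.0324 0.5457 0.1485] 0.00126
cap97 [0.5173 0.3241 0.1154]
top mean [0.5163 0.3227 0.1226] 1789 pred [0.5137 0.3236 0.1213]
((0.552929162979126, 0.31160828471183777), (0.14772741496562958, 0.10912006348371506), 3.213031768798828)
```

```bash
cat >> fitc.py <<'E'
print("---")
t=top
for _ in range(4):
    c0=t.mean(0); n=np.linalg.svd(t-c0)[2][2]; n*=np.sign(n[2]); t=top[abs((top-c0)@n)<.0015]
print("n",n.round(3),"tilt",np.arccos(n[2]),"az",np.arctan2(-n[1],-n[0]),len(t))
e1=np.cross(n,[0,1,0]);e1/=np.linalg.norm(e1);e2=np.cross(n,e1)
uv=np.stack([(t-c0)@e1,(t-c0)@e2],1).astype(np.float32); cc,r=cv2.minEnclosingCircle(uv); print("top centre",(c0+cc[0]*e1+cc[1]*e2).round(4),r)
# base edges via colored raster
g=np.isfinite(W).all(1)&(W[:,0]>.44)&(W[:,0]<.63)&(W[:,1]>.27)&(W[:,1]<.40)&(W[:,2]>.005)&(W[:,2]<.02)
G=W[g]
for x in np.arange(.47,.6,.01):
    k=G[abs(G[:,0]-x)<.005]
    if len(k)>5: print(round(x,2),k[:,1].min().round(4),k[:,1].max().round(4),k[:,2].mean().round(3),len(k))
E
python3 fitc.py | sed -n '/---/,$p'
```

```text
---
n [-0.503 -0.027  0.864] tilt 0.527463531194413 az 0.0541273444729028 1674
top centre [0.5169 0.3222 0.123 ] 0.019221793860197067
0.48 0.2792 0.3609 0.007 414
0.49 0.2781 0.3618 0.008 674
0.5 0.2787 0.362 0.008 642
0.51 0.2799 0.3641 0.007 461
0.52 0.2805 0.3642 0.007 453
0.53 0.284 0.3644 0.008 462
0.54 0.2827 0.3645 0.009 106
0.55 0.3358 0.3659 0.009 69
0.56 0.358 0.3662 0.007 61
0.57 0.3581 0.3665 0.008 59
0.58 0.3583 0.3668 0.007 58
0.59 0.3585 0.3683 0.007 64
```

```bash
python3 - <<'E'
from rel import *
Rt=tool(.5236,.06); rel(np.array([.5169,.3222,.123])+.007*Rt[:,1],Rt)
E
```

```text
cm [0.52 9.9  0.34] rv [ 0.0036  0.0091 -0.0149] tcp [0.468  0.323  0.2012] F [1.2 4.3 0.7]
```

```bash
python3 -m handwheel '[0.5,3,0.3,0,0.009,-0.015,8.5, 0.5,6,0.3,0,0.009,-0.015,8.5, 0.5,8.5,0.3,0,0.009,-0.015,8.5, 0.5,9.9,0.3,0,0.009,-0.015,8.5,0.5,9.9,0.3,0,0.009,-0.015,8.5]' ; python3 look.py wrist w5; python3 - <<'E'
from rel import *
Rt=tool(.5236,.06); rel(np.array([.5169,.3222,.123])+.007*Rt[:,1],Rt)
E
```

```text
t: 4.77
tcp_pos: [0.5212, 0.3146, 0.1135]
tool_rot: [-0.369, 0.345, -0.595, 0.625]
force: [-0.6, 0.4, 0.9]
finger_gap: 0.995
4.7667 [0.5212 0.3146 0.1135] [-0.369   0.3452 -0.595   0.625 ] [-0.62  0.39  0.94] 0.995
cm [-0.78 -0.19  0.11] rv [ 0.0112 -0.0017  0.0094] tcp [0.5208 0.3146 0.1148] F [0.7 0.6 0.1]
```

View pics/w5.png

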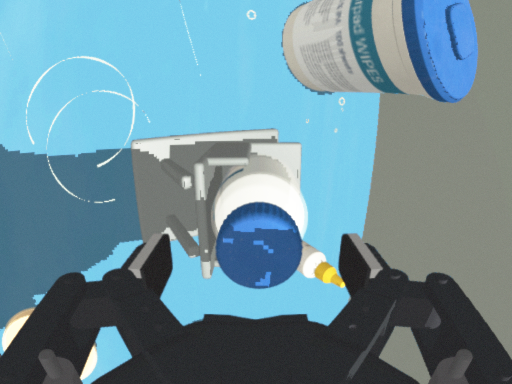

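```bash
python3 -m handwheel '[-0.4,-0.1,0.1,0,0,0,8.5, -0.75,-0.2,0.1,0,0,0,8.5,-0.75,-0.2,0.1,0,0,0,8.5,-0.75,-0.2,0.1,0,0,0,8.5]' ; python3 - <<'E'
from rel import *
Rt=tool(.5236,.06); rel(np.array([.5169,.3222,.123])+.007*Rt[:,1],Rt)
E
```

```text
t: 5.15
tcp_pos: [0.5203, 0.3234, 0.1198]
tool_rot: [-0.367, 0.344, -0.595, 0.627]
force: [-0.3, -1.1, -1.0]
finger_gap: 0.995
cm [ 0.1   0.25 -0.13] rv [ 0.0069 -0.0014  0.0068] tcp [0.5203 0.3234 0.1198] F [-0.3 -1.1 -1. ]
```

Close to the cap; nudge and grip.

```bash
python3 -m handwheel '[0.1,0.2,-0.1,0,0,0,8.5,0.1,0.2,-0.1,0,0,0,6,0.1,0.2,-0.1,0,0,0,3,0.1,0.2,-0.1,0,0,0,3,0.1,0.2,-0.1,0,0,0,3,0.1,0.2,-0.1,0,0,0,3,0.1,0.2,-0.1,0,0,0,3]' 45; python3 look.py side s5 190 200 320 370
```

```text
t: 5.73
tcp_pos: [0.521, 0.3218, 0.1167]
tool_rot: [-0.367, 0.344, -0.595, 0.626]
force: [-0.9, -0.3, 4.0]
finger_gap: 0.455
5.7333 [0.521  0.3218 0.1167] [-0.3672  0.3442 -0.5952  0.6264] [-0.93 -0.33  3.96] 0.455
```

View pics/s5.png

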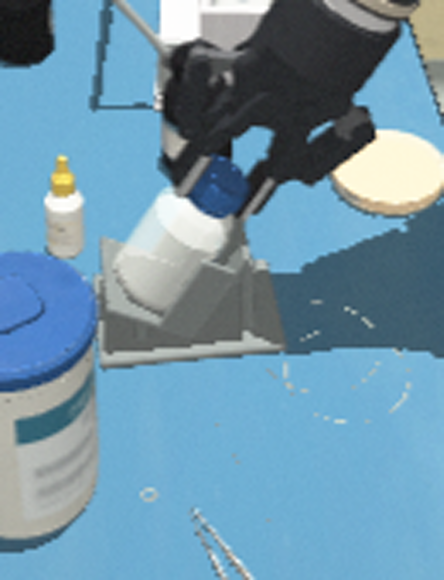

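```bash
python3 -m handwheel '[0,-1,0,0,0,0,3, 0,-2.5,0,0,0,0,3, 0,-4.5,0,0,0,0,3, 0,-7,0,0,0,0,3, 0,-10,0,0,0,0,3, 0,-12,0,0,0,0,3,0,-12,0,0,0,0,3]'; python3 - <<'E'
from rel import *
Rt=tool(0,-.0726); yv=np.array([.0726,1,0]);O=np.array([.4745,-.0328,0])
rel(O-.038*yv+np.array([0,0,.285]),Rt)
E
python3 look.py side s6 150 120 370 300
```

```text
t: 6.37
tcp_pos: [0.4601, 0.3194, 0.2229]
tool_rot: [-0.367, 0.344, -0.595, 0.627]
force: [0.3, 1.0, -2.2]
finger_gap: 0.451
cm [39.05 -5.74  2.12] rv [-0.5165  0.126  -0.0287] tcp [0.4601 0.3194 0.2229] F [ 0.3  1.  -2.2]
6.3667 [0.4601 0.3194 0.2229] [-0.3666  0.3443 -0.5949  0.627 ] [ 0.31  0.98 -2.15] 0.451
```

View pics/s6.png

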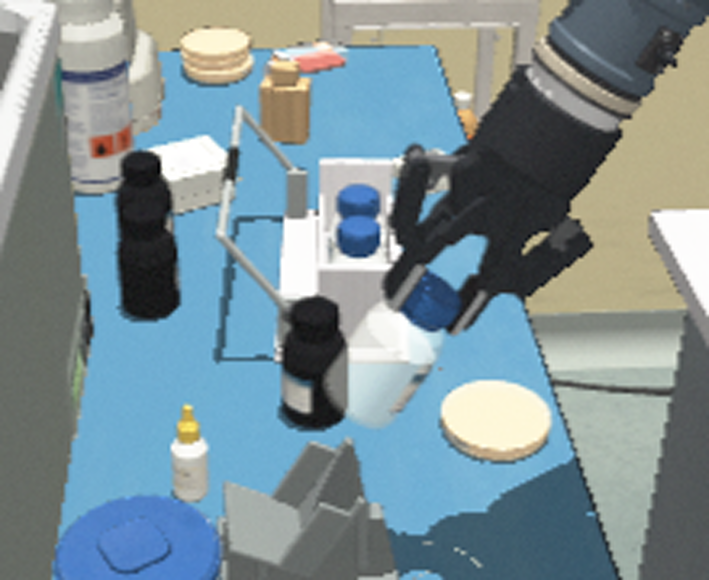

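```bash
python3 -m handwheel '[0,-1.5,0.8,-0.08,0.02,-0.005,3, 0,-3,1.6,-0.18,0.045,-0.01,3, 1,-4.3,2.4,-0.28,0.07,-0.015,3, 3,-5.4,3.0,-0.38,0.095,-0.02,3, 6,-5.4,3,-0.47,0.115,-0.026,3, 9,-5.5,2.9,-0.5165,0.126,-0.0287,3, 12.5,-5.5,2.8,-0.5165,0.126,-0.0287,3,16,-5.5,2.7,-0.5165,0.126,-0.0287,3,19.5,-5.6,2.6,-0.5165,0.126,-0.0287,3,23,-5.6,2.5,-0.5165,0.126,-0.0287,3]'; python3 - <<'E'
from rel import *
Rt=tool(0,-.0726); yv=np.array([.0726,1,0]);O=np.array([.4745,-.0328,0])
rel(O-.038*yv+np.array([0,0,.285]),Rt)
E
```

```text
t: 7.25
tcp_pos: [0.4679, 0.0871, 0.2809]
tool_rot: [-0.483, 0.519, -0.518, 0.479]
force: [0.3, -0.6, -2.0]
finger_gap: 0.448
cm [15.72 -0.36  1.55] rv [ 0.0053 -0.0017  0.0034] tcp [0.4679 0.0871 0.2809] F [ 0.3 -0.6 -2. ]
```

```bash
python3 -m handwheel '[3.5,-0.1,0.3,0,0,0,3, 7,-0.2,0.7,0,0,0,3, 10.5,-0.3,1.1,0,0,0,3, 13.5,-0.3,1.4,0,0,0,3, 15.5,-0.3,1.5,0,0,0,3, 16.2,-0.3,1.5,0,0,0,3,16.2,-0.3,1.5,0,0,0,3,16.2,-0.3,1.5,0,0,0,3]'; python3 - <<'E'
from rel import *
Rt=tool(0,-.0726); yv=np.array([.0726,1,0]);O=np.array([.4745,-.0328,0])
rel(O-.043*yv+np.array([0,0,.285]),Rt)
E
python3 look.py side s7 150 40 370 240;python3 look.py scene c7 180 90 380 270
```

```text
t: 7.92
tcp_pos: [0.4708, -0.0731, 0.2849]
tool_rot: [-0.482, 0.519, -0.517, 0.48]
force: [0.6, 0.2, -2.5]
finger_gap: 0.452
cm [ 0.27 -0.01  0.08] rv [ 0.0048 -0.0022  0.0008] tcp [ 0.4708 -0.0731  0.2849] F [ 0.6  0.2 -2.5]
7.9167 [ 0.4708 -0.0731  0.2849] [-0.4823  0.5194 -0.5173  0.4796] [ 0.58  0.19 -2.49] 0.452
7.9667 [ 0.4708 -0.0724  0.2852] [-0.4826  0.5189 -0.5171  0.4801] [-0.72  0.17 -2.31] 0.45
```

View pics/s7.png

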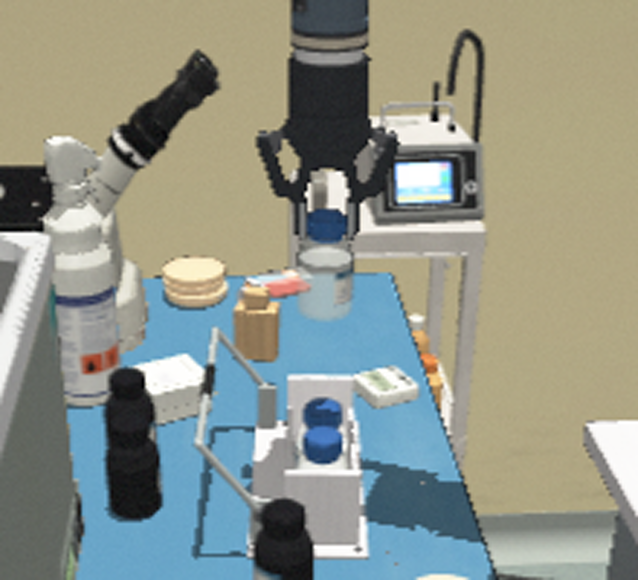

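View pics/c7.png

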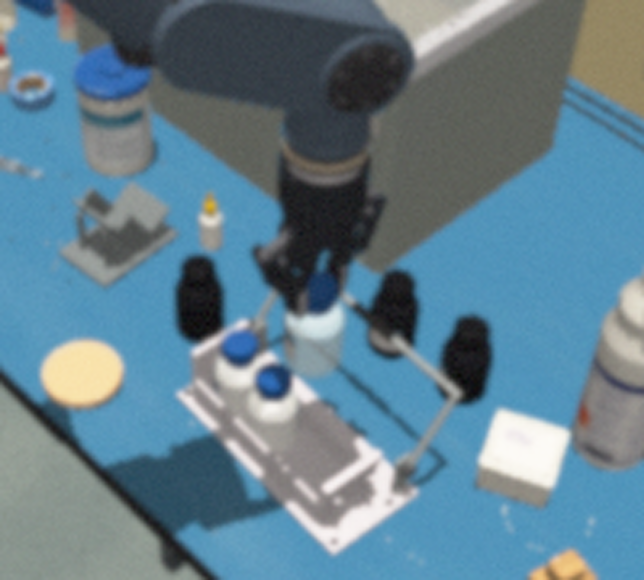

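```bash
python3 -m handwheel '[0.2,2.5,0.1,0.003,0,0,3, 0.3,5.5,0.1,0.003,0,0,3, 0.3,8,0.1,0.003,0,0,3, 0.3,10,0.1,0.003,0,0,3, 0.3,11.5,0.1,0.003,0,0,3, 0.3,12.5,0.1,0.003,0,0,3,0.3,12.5,0.1,0.003,0,0,3]'; python3 - <<'E'
from rel import *
Rt=tool(0,-.0726); yv=np.array([.0726,1,0]);O=np.array([.4745,-.0328,0])
rel(O-.043*yv+np.array([0,0,.1025]),Rt)
E
python3 look.py side s8 190 140 300 240;python3 look.py wrist w8
```

```text
t: 8.6
tcp_pos: [0.4705, -0.0746, 0.1593]
tool_rot: [-0.483, 0.518, -0.517, 0.481]
force: [-0.3, -0.1, -1.5]
finger_gap: 0.452
cm [0.12 5.68 0.12] rv [0.0038 0.0015 0.0003] tcp [ 0.4705 -0.0746  0.1593] F [-0.3 -0.1 -1.5]
8.6 [ 0.4705 -0.0746  0.1593] [-0.4829  0.5184 -0.5165  0.4809] [-0.26 -0.1  -1.46] 0.452
8.65 [ 0.4712 -0.075   0.1604] [-0.4826  0.5177 -0.5173  0.4812] [-0.46  0.4  -2.57] 0.451
```

View pics/s8.png

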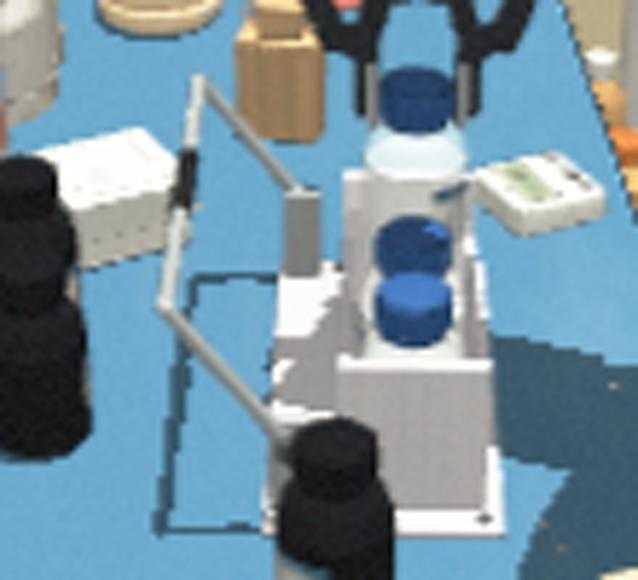

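View pics/w8.png

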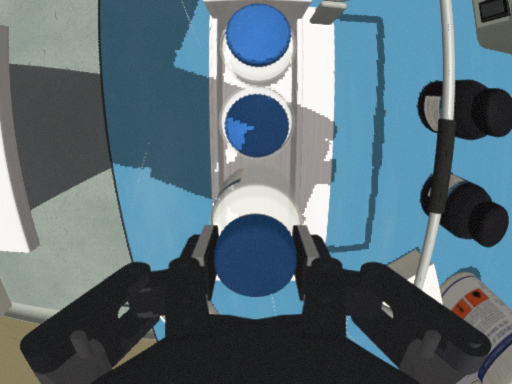

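```bash
python3 -m handwheel '[0.1,1,0.05,0.003,0,0,3, 0.1,2,0.05,0.003,0,0,3, 0.1,3,0.05,0.003,0,0,3, 0.1,4,0.05,0.003,0,0,3, 0.1,4.7,0.05,0.003,0,0,3, 0.1,5.3,0.05,0.003,0,0,3,0.1,5.6,0.05,0.003,0,0,3,0.1,5.7,0.05,0.003,0,0,3,0.1,5.7,0.05,0.003,0,0,3]'; python3 look.py wrist w9
```

```text
t: 9.45
tcp_pos: [0.4725, -0.0776, 0.1044]
tool_rot: [0.481, -0.516, 0.52, -0.482]
force: [-0.1, -0.7, -2.1]
finger_gap: 0.449
9.45 [ 0.4725 -0.0776  0.1044] [ 0.4809 -0.5163  0.5195 -0.4819] [-0.06 -0.66 -2.11] 0.449
```

View pics/w9.png

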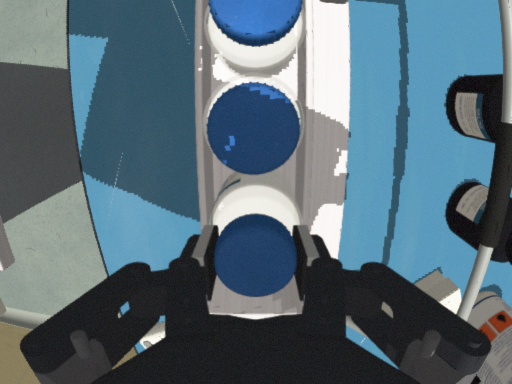

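```bash
python3 -m handwheel '[0,0.15,0,0,0,0,3, 0,0.3,0,0,0,0,3, -0.2,0.3,0,0,0,0,3, -0.4,0.3,0,0,0,0,3, -0.6,0.3,0,0,0,0,3,-0.75,0.3,0,0,0,0,3,-0.75,0.3,0,0,0,0,3]'; python3 -m handwheel '[0.1,0,0,0,0,0,6,0.1,0,0,0,0,0,8.5,0.1,0,0,0,0,0,8.5,0.1,-1.5,0,0,0,0,8.5,0.1,-4,0,0,0,0,8.5,0.1,-7.5,0,0,0,0,8.5,0.1,-11,0,0,0,0,8.5,0.1,-14,0,0,0,0,8.5,0.1,-14,0,0,0,0,8.5]';python3 look.py wrist w10; cat > caps.py <<'E'
import sys
from h import *
d=np.load(sys.argv[1]); W=pts(d,True).reshape(-1,3)
W=W[np.isfinite(W).all(1)]
yaw=-.0726
O=np.array([.4745,-.0328]);D=W[:,:2]-O;co,s=np.cos(yaw),np.sin(yaw)
L=np.stack([co*D[:,0]+s*D[:,1],-s*D[:,0]+co*D[:,1],W[:,2]],1)
q=L[(abs(L[:,0])<.03)&(L[:,2]>.104)&(L[:,2]<.118)]
for a,b in ((.047,.099),(-.009,.045),(-.07,-.011)):
    k=q[(q[:,1]>a)&(q[:,1]<b)]
    if len(k): cc,r=cv2.minEnclosingCircle(k[:,:2].astype(np.float32)); print(np.round(cc,4),round(r,4),k[:,2].mean(),k[:,2].std())
E
python3 caps.py w10.npz
```

```text
t: 10.08
tcp_pos: [0.474, -0.0712, 0.1024]
tool_rot: [0.481, -0.515, 0.52, -0.482]
force: [-0.1, -3.0, 5.9]
finger_gap: 0.452
t: 10.83
tcp_pos: [0.4755, -0.0718, 0.2465]
tool_rot: [0.479, -0.513, 0.523, -0.484]
force: [0.7, -0.8, -0.0]
finger_gap: 0.995
10.8333 [ 0.4755 -0.0718  0.2465] [ 0.4791 -0.5126  0.5231 -0.4838] [ 0.68 -0.76 -0.03] 0.995
[0.0003 0.0726] 0.0198 0.1093240179990873 0.0009767349256880875
[-0.0003  0.0166] 0.02 0.10933320319868732 0.0009192636886212756
[ 0.0038 -0.0391] 0.0198 0.10914496854735072 0.0010300194477511474
```

View pics/w10.png

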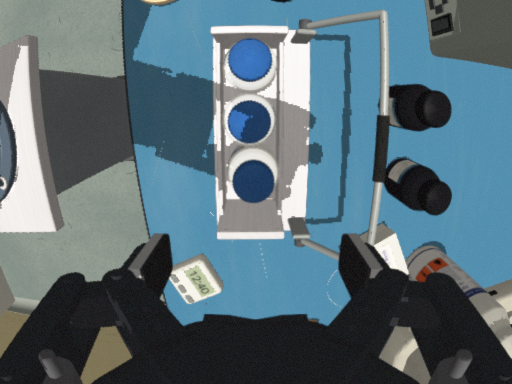

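```bash
python3 - <<'E'
from rel import *
rel([.531,-.351,.24],tool(0,-.25))
E
```

```text
cm [27.48  0.61  7.71] rv [-0.0116  0.177   0.003 ] tcp [ 0.4741 -0.0713  0.2441] F [ 0.3 -0.7 -1. ]
```

```bash
python3 -m handwheel '[3.5,0,1,0,0.03,0,8.5, 7,0,2,0,0.06,0,8.5, 10.5,0.2,3,0,0.09,0,8.5, 14,0.2,4,0,0.12,0,8.5, 17.5,0.4,5,0,0.15,0,8.5, 21,0.4,6,-0.01,0.177,0.003,8.5, 24.5,0.6,7,-0.0116,0.177,0.003,8.5, 27,0.6,7.6,-0.0116,0.177,0.003,8.5,27.5,0.6,7.7,-0.0116,0.177,0.003,8.5,27.5,0.6,7.7,-0.0116,0.177,0.003,8.5]'; python3 look.py wrist w11
```

```text
t: 11.72
tcp_pos: [0.5282, -0.352, 0.2336]
tool_rot: [-0.435, 0.562, -0.556, 0.431]
force: [-0.9, 0.3, 0.9]
finger_gap: 0.995
11.7167 [ 0.5282 -0.352   0.2336] [-0.4345  0.5625 -0.5556  0.4314] [-0.94  0.28  0.92] 0.995
```

View pics/w11.png

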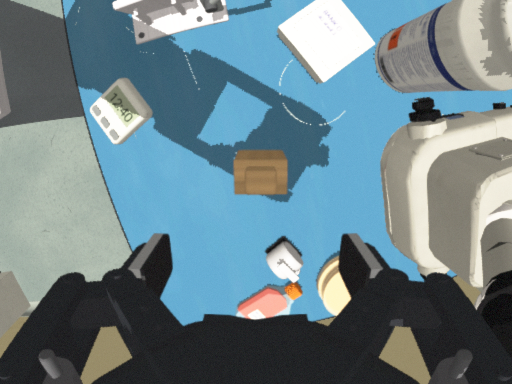

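```bash
python3 - <<'E'
from rel import *
d=np.load("w11.npz"); W=pts(d,True).reshape(-1,3); m=np.isfinite(W).all(1)&(abs(W[:,0]-.53)<.06)&(abs(W[:,1]+.35)<.06); W=W[m]; c=d["frame"].reshape(-1,3)[m].astype(int)
k=c[:,0]>c[:,2]+25;W=W[k]
t=W[(W[:,2]>.086)&(W[:,2]<.1)]; r=cv2.minAreaRect(t[:,:2].astype(np.float32)); print("tab",r,t[:,2].mean())
sh=W[(W[:,2]>.062)&(W[:,2]<.076)];r=cv2.minAreaRect(sh[:,:2].astype(np.float32)); print("sh",r,np.median(sh[:,2]))
yaw=-.255
C=np.array([.53,-.351]);D=W[:,:2]-C;co,s=np.cos(yaw),np.sin(yaw)
L=np.stack([co*D[:,0]+s*D[:,1],-s*D[:,0]+co*D[:,1],W[:,2]],1)
for z in np.arange(.005,.07,.01):
    q=L[(abs(L[:,2]-z)<.005)]
    if len(q)>3: print(round(z,3),len(q),q[:,1].min().round(4),q[:,1].max().round(4))
rel([r[0][0],r[0][1],.085],tool(0,-.255))
E
```

```text
tab ((0.5309573411941528, -0.3519514203071594), (0.022945096716284752, 0.029374245554208755), 76.2211685180664) 0.09100282610903684
sh ((0.5308486223220825, -0.3522385060787201), (0.0355864092707634, 0.052874691784381866), 75.86283111572266) 0.06835180913808477
0.005 38 -0.0389 0.017
0.015 42 0.0157 0.0171
0.025 54 0.0159 0.017
0.035 79 0.0162 0.0171
0.045 63 0.0162 0.0172
0.055 85 0.0161 0.0171
0.065 1007 -0.0189 0.0169
cm [ 0.19 14.88  0.51] rv [ 0.0113  0.0036 -0.0035] tcp [ 0.5279 -0.3501  0.2339] F [-0.3  1.2 -0.1]
```

```bash
python3 -m handwheel '[0.1,3,0.3,0.01,0,-0.003,8, 0.2,6,0.4,0.01,-0.007,-0.003,7, 0.2,9,0.4,0.01,-0.007,-0.003,6, 0.2,11.5,0.4,0.01,-0.007,-0.003,6,0.2,12.5,0.4,0.01,-0.007,-0.003,6,0.2,12.5,0.4,0.01,-0.007,-0.003,6]'; python3 - <<'E'
from rel import *
rel([.531,-.352,.0915],tool(0,-.244))
E
python3 look.py wrist w12
```

```text
t: 12.27
tcp_pos: [0.5295, -0.3498, 0.108]
tool_rot: [-0.436, 0.558, -0.555, 0.436]
force: [-1.0, 0.8, 1.3]
finger_gap: 0.7
cm [0.18 1.65 0.2 ] rv [ 0.0046  0.0023 -0.0021] tcp [ 0.5295 -0.3498  0.108 ] F [-1.   0.8  1.3]
12.2667 [ 0.5295 -0.3498  0.108 ] [-0.4365  0.5584 -0.5549  0.4357] [-0.97  0.84  1.31] 0.7
```

View pics/w12.png

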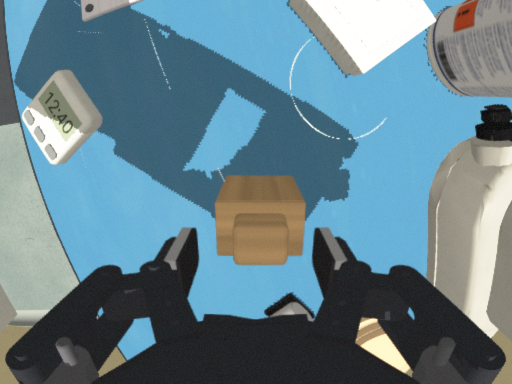

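```bash
python3 -m handwheel '[0.15,0.8,0.15,0.004,0,0,6, 0.15,1.6,0.15,0.004,0,0,5, 0.15,1.6,0.15,0.004,0,0,4,0.15,1.6,0.15,0.004,0,0,2, 0.15,1.6,0.15,0.004,0,0,2,0.15,1.6,0.15,0.004,0,0,2,0.15,1.6,0.15,0.004,0,0,2]' 60; python3 look.py wrist w13
```

```text
t: 12.9
tcp_pos: [0.5328, -0.3555, 0.0956]
tool_rot: [0.435, -0.554, 0.56, -0.436]
force: [-0.2, -0.7, 0.6]
finger_gap: 0.334
12.9 [ 0.5328 -0.3555  0.0956] [ 0.4348 -0.5544  0.5596 -0.4365] [-0.19 -0.66  0.55] 0.334
```

View pics/w13.png

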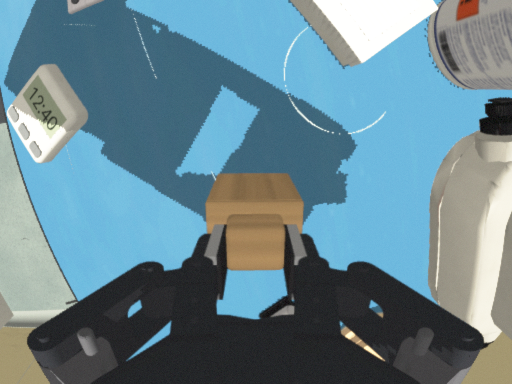

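```bash
python3 -m handwheel '[0,-2,0,0,0,0,2, 0,-5,0,0,0,0,2, 0,-8.5,0,0,0,0,2, 0,-12,0,0,0,0,2, 0,-13,0,0,0,0,2,0,-13,0,0,0,0,2,0,-13,0,0,0,0,2]'; python3 look.py wrist w14; python3 - <<'E'
from rel import *
d=np.load("w14.npz"); s=manip.sense(); p=np.array(s["tcp_pos"]);R=Ro.from_quat(s["tool_rot"]).as_matrix()
W=pts(d,True).reshape(-1,3); c=d["frame"].reshape(-1,3).astype(int)
m=np.isfinite(W).all(1)&(c[:,0]>c[:,2]+25); L=(W[m]-p)@R
L=L[(abs(L)<.1).all(1)]
t=L[(L[:,1]>-.005)&(L[:,1]<.008)]; print(len(t),np.percentile(t,[1,50,99],axis=0).round(4), cv2.minAreaRect(t[:,[0,2]].astype(np.float32)))
sh=L[(L[:,1]>.012)&(L[:,1]<.026)]; print(len(sh),np.percentile(sh,[1,50,99],axis=0).round(4))
f=L[(L[:,1]>.026)]; 
for y in np.arange(.03,.1,.01):
    q=f[abs(f[:,1]-y)<.005]; 
    if len(q): print(round(y,3),q[:,0].min().round(4),np.median(q[:,0]).round(4))
a=np.linalg.lstsq(np.c_[f[:,2],f[:,1],np.ones(len(f))],f[:,0],rcond=None)[0]; print("face",a)
rel([0.4745-.0727*.084,-.0328-.084,.236],tool(0,-.0726))
E
```

```text
t: 13.53
tcp_pos: [0.5315, -0.3544, 0.2247]
tool_rot: [0.435, -0.555, 0.559, -0.436]
force: [-0.7, -0.1, -1.8]
finger_gap: 0.334
13.5333 [ 0.5315 -0.3544  0.2247] [ 0.4349 -0.5548  0.5591 -0.4364] [-0.66 -0.08 -1.81] 0.334
2603 [[-0.0132  0.001  -0.0141]
 [-0.0035  0.0026 -0.0001]
 [ 0.0094  0.0074  0.014 ]] ((-0.001758575439453125, 2.8906390070915222e-05), (0.023528093472123146, 0.04156370088458061), 0.44247281551361084)
1843 [[-0.0192  0.0125 -0.0266]
 [-0.0132  0.0249 -0.0037]
 [-0.0025  0.026   0.0255]]
0.03 -0.0198 -0.0189
0.04 -0.0198 -0.0191
0.05 -0.0197 -0.0192
0.06 -0.0197 -0.0193
0.07 -0.0197 -0.0193
0.08 -0.0198 -0.0194
0.09 -0.0198 -0.0193
face [ 0.03617312 -0.04650721 -0.01617527]
cm [-21.5   -1.32 -11.76] rv [-0.0034 -0.1706  0.0008] tcp [ 0.5308 -0.3538  0.2233] F [ 0.1  0.3 -1.4]
```

View pics/w14.png

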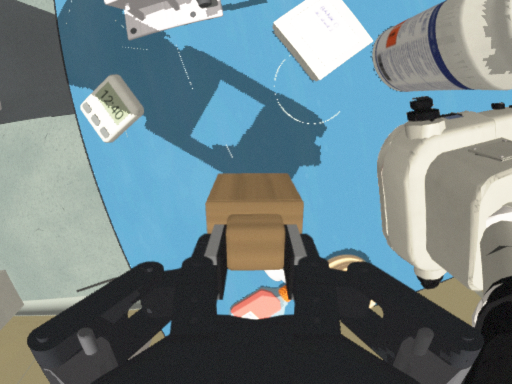

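```bash
python3 -m handwheel '[-2.5,-0.2,-1.4,0,-0.02,0,2, -5,-0.4,-2.8,0,-0.04,0,2, -8,-0.6,-4.4,0,-0.065,0,2, -11,-0.8,-6,0,-0.09,0,2, -14,-1,-7.6,0,-0.12,0,2, -17,-1.2,-9.2,0,-0.145,0,2, -19.5,-1.3,-10.8,-0.003,-0.17,0,2, -21.1,-1.3,-11.7,-0.003,-0.17,0,2,-21.1,-1.3,-11.7,-0.003,-0.17,0,2,-21.1,-1.3,-11.7,-0.003,-0.17,0,2]'; cat > tw.py <<'E'
from rel import *
import sys
yc=float(sys.argv[1])/1000; z=float(sys.argv[2])/1000
rel([0.4745+.0726*yc,-.0328+yc*.9974,z],tool(0,-.0726))
E
python3 tw.py -87.8 236;  python3 look.py wrist w15
```

```text
t: 14.42
tcp_pos: [0.4678, -0.1205, 0.2351]
tool_rot: [0.483, -0.517, 0.518, -0.481]
force: [0.0, -0.5, -1.0]
finger_gap: 0.331
cm [-0.02 -0.09  0.03] rv [0.0008 0.0014 0.0018] tcp [ 0.4678 -0.1205  0.2351] F [ 0.  -0.5 -1. ]
14.4167 [ 0.4678 -0.1205  0.2351] [ 0.4825 -0.5173  0.5177 -0.4812] [ 0.02 -0.47 -1.04] 0.331
```

View pics/w15.png

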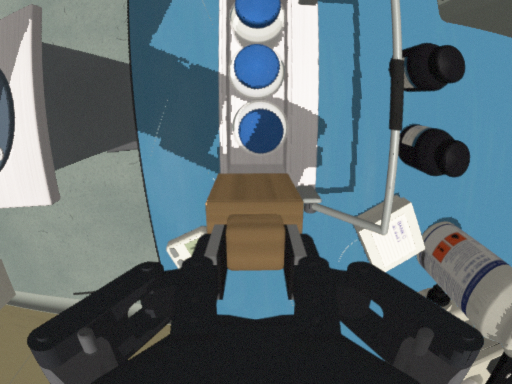

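```bash
python3 -m handwheel '[0,2.5,0,0,0,0,2, 0,5,0,0,0,0,2, 0,6,0,0,0,0,2, 0,6,0,0,0,0,2,0,6,0,0,0,0,2]'; python3 tw.py -87.8 133.5;  python3 look.py wrist w16; python3 look.py scene c16 220 150 340 250
```

```text
t: 14.88
tcp_pos: [0.4693, -0.123, 0.1758]
tool_rot: [0.481, -0.517, 0.519, -0.481]
force: [0.2, -0.2, -0.8]
finger_gap: 0.338
cm [-0.26  4.23 -0.14] rv [-0.0013 -0.0019  0.0025] tcp [ 0.4693 -0.123   0.1758] F [ 0.2 -0.2 -0.8]
14.8833 [ 0.4693 -0.123   0.1758] [ 0.4814 -0.5173  0.5192 -0.4807] [ 0.2  -0.16 -0.77] 0.338
14.9333 [ 0.4698 -0.1231  0.1766] [ 0.4811 -0.5166  0.5199 -0.481 ] [ 0.32 -0.08 -1.44] 0.331
```

View pics/w16.png

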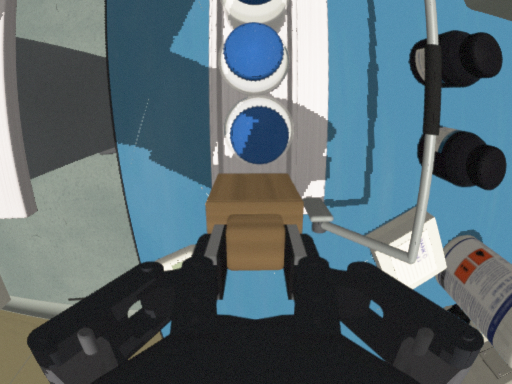

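View pics/c16.png

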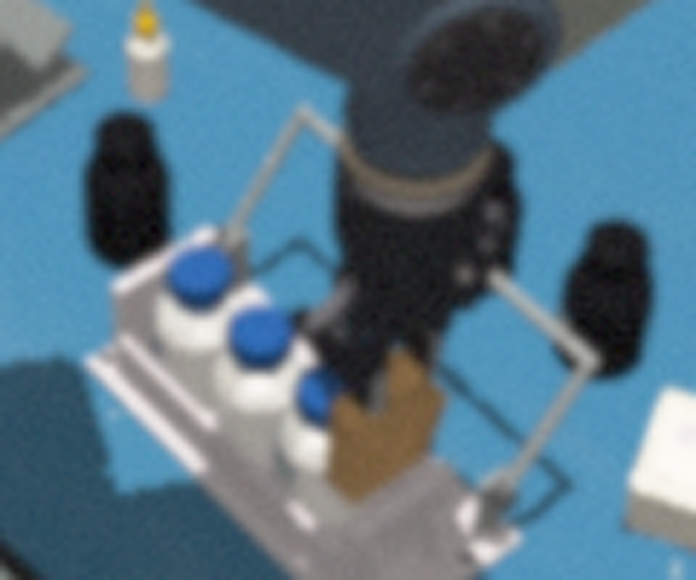

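```bash
cat > wc.py <<'E'
import sys
from h import *
d=np.load(sys.argv[1]); W=pts(d,True).reshape(-1,3);c=d["frame"].reshape(-1,3).astype(int)
m=np.isfinite(W).all(1); W=W[m];c=c[m]
yaw=-.0726;O=np.array([.4745,-.0328]);D=W[:,:2]-O;co,s=np.cos(yaw),np.sin(yaw)
L=np.stack([co*D[:,0]+s*D[:,1],-s*D[:,0]+co*D[:,1],W[:,2]],1)
q=L[(abs(L[:,0])<.03)&(L[:,2]>.104)&(L[:,2]<.118)&(L[:,1]>-.063)&(L[:,1]<-.011)&(c[:,2]>c[:,0]+30)]
if len(q): print("C cap",np.round(cv2.minEnclosingCircle(q[:,:2].astype(np.float32))[0],4))
w=L[(c[:,0]>c[:,2]+25)&(abs(L[:,0])<.05)&(L[:,1]<-.05)&(L[:,1]>-.13)&(L[:,2]>.03)]
zt=np.percentile(w[:,2],99); print("tab top z",zt.round(4),"x",np.percentile(w[w[:,2]>zt-.006][:,0],[1,99]).round(4),"y",np.percentile(w[w[:,2]>zt-.006][:,1],[1,99]).round(4))
sh=w[(w[:,2]<zt-.021)&(w[:,2]>zt-.026)]; print("shoulder x",np.percentile(sh[:,0],[1,99]).round(4),"y",np.percentile(sh[:,1],[1,99]).round(4),"z",np.median(sh[:,2]).round(4))
f=w[w[:,2]<zt-.03]
if len(f)>20: a=np.linalg.lstsq(np.c_[f[:,0],f[:,2],np.ones(len(f))],f[:,1],rcond=None)[0]; print("face y",np.median(f[:,1]).round(4),"slopes",a.round(3),len(f))
E
python3 wc.py w16.npz; python3 wc.py w10.npz|head -1
```

```text
C cap [ 0.0031 -0.0392]
tab top z 0.1732 x [-0.0134  0.0147] y [-0.0993 -0.0766]
shoulder x [-0.0259  0.0266] y [-0.0877 -0.0705] z 0.1491
face y -0.0706 slopes [-0.003 -0.002 -0.07 ] 2032
C cap [ 0.0034 -0.0388]Traceback (most recent call last):
  File "wc.py", line 10, in <module>
    zt=np.percentile(w[:,2],99); print("tab top z",zt.round(4),"x",np.percentile(w[w[:,2]>zt-.006][:,0],[1,99]).round(4),"y",np.percentile(w[w[:,2]>zt-.006][:,1],[1,99]).round(4))
    return _quantile_unchecked(
        a, q, axis, out, overwrite_input, method, keepdims, weights)
    return _ureduce(a,
                    func=_quantile_ureduce_func,
    ...<5 lines>...
                    overwrite_input=overwrite_input,
                    method=method)
    r = func(a, **kwargs)
    result = _quantile(arr,
                       quantiles=q,
    ...<2 lines>...
                       out=out,
                       weights=wgt)
    slices_having_nans = np.isnan(arr[-1, ...])
                                  ~~~^^^^^^^^^
IndexError: index -1 is out of bounds for axis 0 with size 0
```

```bash
python3 -m handwheel '[-0.1,1,0,0,0,0,2, -0.15,2,0,0,0,0,2, -0.15,3,0,0,0,0,2, -0.15,3.6,0,0,0,0,2,-0.15,3.6,0,0,0,0,2]'; python3 look.py wrist w17; python3 wc.py w17.npz
```

```text
t: 15.4
tcp_pos: [0.4694, -0.1207, 0.1406]
tool_rot: [0.481, -0.517, 0.519, -0.481]
force: [-0.6, -0.6, -1.5]
finger_gap: 0.333
15.4 [ 0.4694 -0.1207  0.1406] [ 0.4815 -0.5166  0.5194 -0.4812] [-0.65 -0.55 -1.55] 0.333
C cap [ 0.0033 -0.0394]
tab top z 0.138 x [-0.0134  0.0146] y [-0.0971 -0.0744]
shoulder x [-0.0261  0.0267] y [-0.0857 -0.0682] z 0.1138
face y -0.0684 slopes [-0.009  0.004 -0.069] 1810
```

```bash
python3 -m handwheel '[0,0.6,0,0,0,0,2, -0.05,1.2,0,0,0,0,2, -0.1,1.8,0,0,0,0,2, -0.15,2.3,0,0,0,0,2,-0.2,2.7,0,0,0,0,2,-0.2,3,0,0,0,0,2,-0.2,3,0,0,0,0,2]'; python3 look.py wrist w18; python3 wc.py w18.npz
```

```text
t: 16.03
tcp_pos: [0.4702, -0.1181, 0.1116]
tool_rot: [0.481, -0.516, 0.519, -0.482]
force: [-0.4, 4.2, 9.7]
finger_gap: 0.332
16.0333 [ 0.4702 -0.1181  0.1116] [ 0.4814 -0.5159  0.5195 -0.482 ] [-0.39  4.19  9.74] 0.332
C cap [ 0.0035 -0.0378]
tab top z 0.109 x [-0.0128  0.0151] y [-0.0942 -0.0716]
shoulder x [-0.0258  0.0274] y [-0.0832 -0.0655] z 0.0848
face y -0.0658 slopes [-0.01   0.033 -0.068] 587
```

```bash
python3 -m handwheel '[0,0.2,0,0,0,0,2, 0,0.4,0,0,0,0,2, 0,0.5,0,0,0,0,2,0,0.5,0,0,0,0,2]'; python3 look.py wrist w19; python3 wc.py w19.npz
```

```text
t: 16.42
tcp_pos: [0.4704, -0.118, 0.1108]
tool_rot: [0.481, -0.515, 0.52, -0.482]
force: [-5.9, 6.6, 45.5]
finger_gap: 0.332
16.4167 [ 0.4704 -0.118   0.1108] [ 0.4813 -0.5149  0.5201 -0.4824] [-5.87  6.6  45.52] 0.332
C cap [ 0.0034 -0.0377]
tab top z 0.1083 x [-0.0126  0.0154] y [-0.094  -0.0715]
shoulder x [-0.0256  0.0276] y [-0.0829 -0.0655] z 0.0841
face y -0.0656 slopes [-0.014  0.032 -0.068] 546
```

```bash
python3 -m handwheel '[0,-0.3,0,0,0,0,2, 0,-0.5,0,0,0,0,2,0,-0.55,0,0,0,0,2,0,-0.55,0,0,0,0,2]'; python3 -m handwheel '[0,0,0,0,0,0,4,0,0,0,0,0,0,6,0,0,0,0,0,0,6,0,-1.5,0,0,0,0,6,0,-4,0,0,0,0,6,0,-7,0,0,0,0,6,0,-10,0,0,0,0,6,0,-10,0,0,0,0,6]'; python3 look.py wrist w20; python3 wc.py w20.npz; python3 caps.py w20.npz
```

```text
t: 16.8
tcp_pos: [0.4703, -0.118, 0.1111]
tool_rot: [0.481, -0.516, 0.519, -0.482]
force: [2.5, 5.2, 2.3]
finger_gap: 0.331
t: 17.47
tcp_pos: [0.4722, -0.12, 0.216]
tool_rot: [0.48, -0.513, 0.523, -0.482]
force: [0.8, -1.0, -0.4]
finger_gap: 0.703
17.4667 [ 0.4722 -0.12    0.216 ] [ 0.4802 -0.5129  0.5231 -0.4824] [ 0.78 -1.   -0.4 ] 0.703
C cap [ 0.0031 -0.0374]
tab top z 0.1088 x [-0.034   0.0163] y [-0.0952 -0.0714]
shoulder x [-0.0252  0.0272] y [-0.1007 -0.0652] z 0.0844
face y -0.0654 slopes [-0.025  0.071 -0.072] 366
[0.0005 0.0695] 0.0194 0.10891965801961787 0.0014483639850989903
[-0.0003  0.0178] 0.0199 0.10935367666571134 0.0009426683058337478
[ 0.0034 -0.0376] 0.0199 0.10943078688748038 0.0009521764444996218
```

View pics/w20.png

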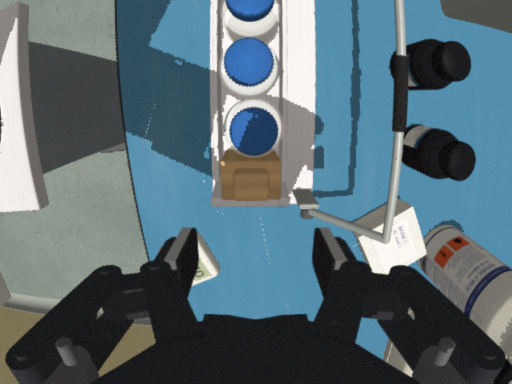

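```bash
python3 tw.py -84 132; python3 -m handwheel '[-0.3,0,0,0,0,0,2, -0.4,0.5,0,0,0,0,0,-0.4,2.5,0,0,0,0,0,-0.4,5,0,0,0,0,0,-0.4,6.5,0,0,0,0,0,-0.4,7,0,0,0,0,0,-0.4,7.3,0,0,0,0,0,-0.4,7.3,0,0,0,0,0]' 40; python3 look.py wrist w21;python3 tw.py -84 132
```

```text
cm [-0.32  8.19 -0.37] rv [-0.0094 -0.0009  0.0061] tcp [ 0.4711 -0.1195  0.2139] F [ 0.  -0.6  0.7]
t: 18.18
tcp_pos: [0.4692, -0.1142, 0.1372]
tool_rot: [0.482, -0.517, 0.519, -0.481]
force: [0.3, 0.6, 0.3]
finger_gap: -0.002
18.1833 [ 0.4692 -0.1142  0.1372] [ 0.4818 -0.5174  0.5185 -0.481 ] [0.34 0.59 0.33] -0.002
cm [ 0.22  0.59 -0.12] rv [-0.0021 -0.0005  0.0027] tcp [ 0.4697 -0.1145  0.1379] F [-0.2 -0.2 -0.2]
```

View pics/w21.png

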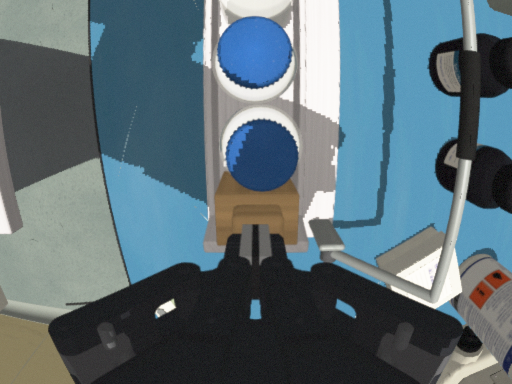

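```bash
python3 -m handwheel '[0.15,0.5,0,0,0,0,0, 0.15,0.9,0,0,0,0,0,0.15,1.2,0,0,0,0,0,0.15,1.3,0,0,0,0,0]'
```

```text
t: 18.57
tcp_pos: [0.4696, -0.1161, 0.1252]
tool_rot: [0.481, -0.516, 0.519, -0.481]
force: [-1.1, 0.4, 1.3]
finger_gap: 0.003
```

```bash
python3 -m handwheel '[0,0.2,0,0,0,0,0, 0,0.3,0,0,0,0,0]';python3 -m handwheel '[0,0.1,0,0,0,0,0, 0,0.15,0,0,0,0,0]'
```

```text
t: 18.73
tcp_pos: [0.4698, -0.1161, 0.1247]
tool_rot: [0.481, -0.516, 0.52, -0.481]
force: [-5.8, 2.8, 31.8]
finger_gap: 0.002
t: 18.9
tcp_pos: [0.4699, -0.1161, 0.1246]
tool_rot: [0.481, -0.516, 0.52, -0.482]
force: [-6.4, 2.6, 38.7]
finger_gap: -0.002
```

```bash
python3 -m handwheel '[0,-1,0,0,0,0,0, 0,-4,0,0,0,0,1,0,-8,0,0,0,0,3,0,-9,0,0,0,0,3,0,-9,0,0,0,0,3]'; python3 - <<'E'
from rel import *
rel([.5895,-.0437,.21],tool(0,-.0726))
E
python3 look.py wrist w22; python3 wc.py w22.npz
```

```text
t: 19.32
tcp_pos: [0.4716, -0.1168, 0.2142]
tool_rot: [0.48, -0.514, 0.522, -0.482]
force: [0.3, 0.3, -0.5]
finger_gap: 0.352
cm [-8.15  0.49 11.22] rv [-0.0109 -0.0003  0.0064] tcp [ 0.4716 -0.1168  0.2142] F [ 0.3  0.3 -0.5]
19.3167 [ 0.4716 -0.1168  0.2142] [ 0.4804 -0.5135  0.5222 -0.4824] [ 0.26  0.29 -0.45] 0.352
C cap [ 0.0034 -0.0374]
tab top z 0.1085 x [-0.0253  0.0161] y [-0.0942 -0.0715]
shoulder x [-0.0252  0.0273] y [-0.1007 -0.0653] z 0.0842
face y -0.0654 slopes [-0.05   0.158 -0.077] 370
```

```bash
python3 -m handwheel '[-2.5,0,3,-0.01,0,0.006,3, -5,0.2,6.5,-0.01,0,0.006,3,-7.5,0.4,10,-0.01,0,0.006,3,-8.1,0.4,11.2,-0.01,0,0.006,3,-8.1,0.4,11.2,-0.01,0,0.006,3,-8.1,0.4,11.2,-0.01,0,0.006,3]'; python3 look.py wrist w23; python3 - <<'E'
from rel import *
rel([.5895,-.0437,.1355],tool(0,-.0726))
d=np.load("w23.npz"); W=pts(d,True).reshape(-1,3);W=W[np.isfinite(W).all(1)]
yaw=-.0726;O=np.array([.4745,-.0328]);D=W[:,:2]-O;co,s=np.cos(yaw),np.sin(yaw)
L=np.stack([co*D[:,0]+s*D[:,1],-s*D[:,0]+co*D[:,1],W[:,2]],1)
for a,b in ((-.025,.015),(.05,.1)):
    q=L[(L[:,1]>a)&(L[:,1]<b)&(L[:,0]>.08)&(L[:,0]<.14)&(L[:,2]>.11)&(L[:,2]<.14)]; print(len(q),np.percentile(q[:,0],[2,50,98]).round(4) if len(q) else 0,q[:,2].max().round(4) if len(q) else 0)
E
```

```text
t: 19.87
tcp_pos: [0.5861, -0.0424, 0.2045]
tool_rot: [-0.484, 0.521, -0.514, 0.48]
force: [-0.7, -1.1, 0.2]
finger_gap: 0.352
19.8667 [ 0.5861 -0.0424  0.2045] [-0.4837  0.5214 -0.5137  0.4799] [-0.66 -1.08  0.16] 0.352
cm [0.07 6.92 0.51] rv [ 0.0121 -0.     -0.0035] tcp [ 0.5853 -0.0429  0.2048] F [-1.6 -0.2 -0.2]
827 [0.1119 0.1171 0.1229] 0.133
913 [0.113 0.117 0.121] 0.1316
```

View pics/w23.png

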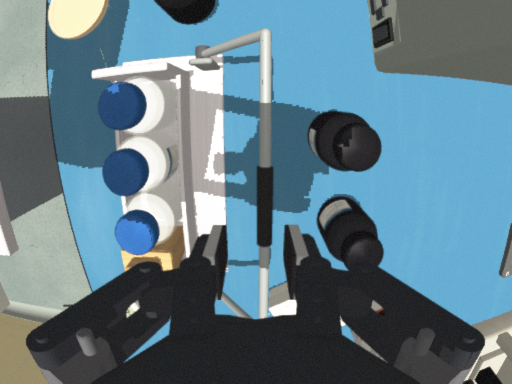

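```bash
python3 -m handwheel '[0,2,0.3,0.006,0,-0.002,3, 0.05,4,0.6,0.012,0,-0.003,3,0.05,6,0.6,0.012,0,-0.003,3,0.05,6.9,0.6,0.012,0,-0.003,3,0.05,6.9,0.6,0.012,0,-0.003,3]'; python3 look.py wrist w24; python3 - <<'E'
from rel import *
rel([.5905,-.0437,.1355],tool(0,-.0726))
E
```

```text
t: 20.33
tcp_pos: [0.5893, -0.0442, 0.1352]
tool_rot: [-0.481, 0.519, -0.517, 0.481]
force: [-1.0, -0.7, 0.1]
finger_gap: 0.346
20.3333 [ 0.5893 -0.0442  0.1352] [-0.4813  0.5192 -0.5174  0.4807] [-0.98 -0.71  0.14] 0.346
cm [-0.06  0.12 -0.03] rv [-0.0009 -0.0018 -0.0006] tcp [ 0.5907 -0.0443  0.1367] F [ 0.1 -0.7  0.4]
```

View pics/w24.png

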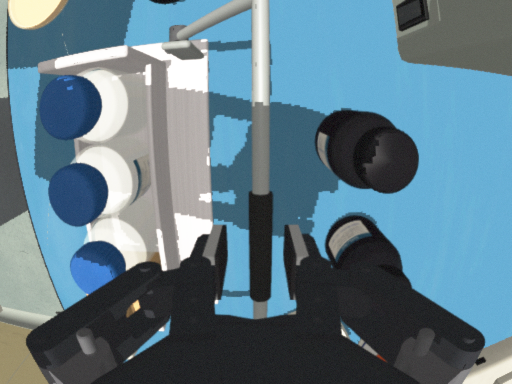

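```bash
python3 -m handwheel '[0,0,0,0,0,0,2, 0,-0.4,-1,0,0,0,2, 0,-0.9,-2,0,0,0,2, 0,-1.3,-2.8,0,0,0,2, 0,-1.5,-3.6,0,0,0,2, 0,-1.65,-4.4,0,0,0,2, 0,-1.75,-5.2,0,0,0,2, 0,-1.78,-6,0,0,0,2, 0,-1.75,-6.9,0,0,0,2,0,-1.75,-6.9,0,0,0,2]'; python3 look.py wrist w25
```

```text
t: 21.22
tcp_pos: [0.52, -0.038, 0.1542]
tool_rot: [-0.481, 0.518, -0.517, 0.481]
force: [-0.6, 0.3, 0.3]
finger_gap: 0.233
21.2167 [ 0.52   -0.038   0.1542] [-0.4814  0.5184 -0.5174  0.4814] [-0.57  0.27  0.26] 0.233
```

View pics/w25.png

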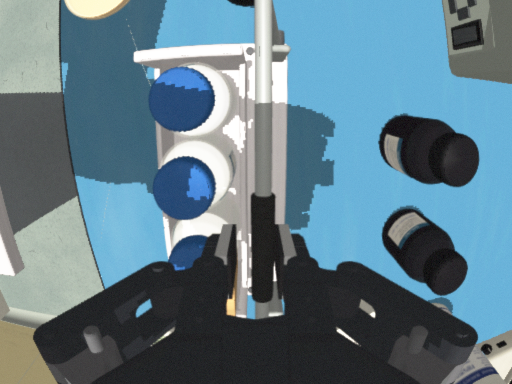

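```bash
python3 -m handwheel '[0,0.1,-0.8,0,0,0,2, 0,0.28,-1.6,0,0,0,2, 0,0.55,-2.4,0,0,0,2, 0,0.85,-3.2,0,0,0,2, 0,1.25,-3.9,0,0,0,2, 0,1.65,-4.6,0,0,0,2, 0,1.95,-5.1,0,0,0,2, 0,2.0,-5.4,0,0,0,2, 0,2.0,-5.6,0,0,0,2]'; python3 look.py wrist w26; python3 - <<'E'
from rel import *
rel([.4745-.0002,-.0353,.134],tool(0,-.0726))
E
```

```text
t: 22.02
tcp_pos: [0.4706, -0.0353, 0.1346]
tool_rot: [0.478, -0.515, 0.521, -0.484]
force: [9.5, 2.0, -6.0]
finger_gap: 0.233
22.0167 [ 0.4706 -0.0353  0.1346] [ 0.4783 -0.515   0.5214 -0.4838] [ 9.49  1.99 -5.98] 0.233
cm [-0.03  0.08  0.35] rv [-0.0122 -0.0016  0.0006] tcp [ 0.4708 -0.0353  0.1347] F [ 6.3  1.2 -4. ]
```

View pics/w26.png

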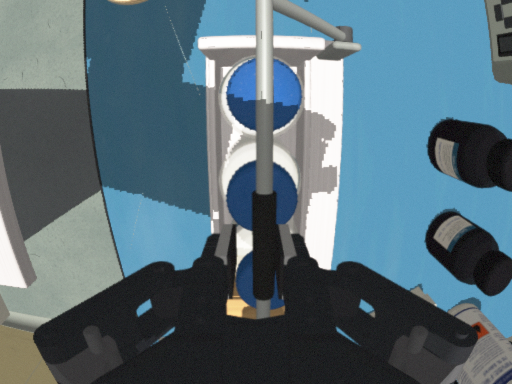

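```bash
python3 -m handwheel '[0,0,-0.2,0,0,0,2, 0,0,-0.3,0,0,0,2,0,0,-0.3,0,0,0,2]'; python3 -m handwheel '[0,0,0.3,0,0,0,2.5, 0,0,0.6,0,0,0,3,0,-0.3,0.6,0,0,0,3,0,-1.5,0.6,0,0,0,3.5,0,-4,0.6,0,0,0,3.5,0,-7,0.6,0,0,0,3.5,0,-10,0.6,0,0,0,3.5,0,-10,0.6,0,0,0,3.5]'; python3 look.py wrist w27; python3 look.py side s27 180 130 300 240; python3 look.py scene c27 220 170 330 260; python3 caps.py w27.npz; python3 wc.py w27.npz; python3 - <<'E'
from h import *
d=np.load("w27.npz"); W=pts(d,True).reshape(-1,3);W=W[np.isfinite(W).all(1)]
yaw=-.0726;O=np.array([.4745,-.0328]);D=W[:,:2]-O;co,s=np.cos(yaw),np.sin(yaw)
L=np.stack([co*D[:,0]+s*D[:,1],-s*D[:,0]+co*D[:,1],W[:,2]],1)
for a,b in ((-.025,.02),(.05,.1)):
    q=L[(L[:,1]>a)&(L[:,1]<b)&(abs(L[:,0])<.06)&(L[:,2]>.118)&(L[:,2]<.15)]; print(len(q),np.percentile(q[:,0],[2,50,98]).round(4) if len(q) else 0,q[:,2].max().round(4) if len(q) else 0)
E
```

```text
t: 22.32
tcp_pos: [0.4705, -0.0357, 0.1351]
tool_rot: [0.477, -0.513, 0.523, -0.485]
force: [10.7, 1.5, -6.3]
finger_gap: 0.233
t: 22.98
tcp_pos: [0.4727, -0.0356, 0.2395]
tool_rot: [0.479, -0.514, 0.522, -0.484]
force: [0.8, -0.2, 0.4]
finger_gap: 0.408
22.9833 [ 0.4727 -0.0356  0.2395] [ 0.4787 -0.5137  0.522  -0.4842] [ 0.83 -0.21  0.43] 0.408
23.0333 [ 0.4715 -0.0353  0.2374] [ 0.4793 -0.5148  0.521  -0.4835] [ 0.22  0.32 -0.72] 0.408
23.0833 [ 0.4702 -0.0349  0.2358] [ 0.48   -0.516   0.5198 -0.4828] [ 0.08  0.36 -0.01] 0.411
[0.0005 0.0739] 0.0199 0.10926779344363646 0.000962044142470044
[-0.0006  0.0178] 0.0196 0.10909997540625081 0.0010800973608125278
[ 0.0038 -0.0374] 0.0198 0.10904882666269473 0.0011587055726954743
C cap [ 0.0035 -0.0367]
tab top z 0.1082 x [-0.0124  0.0156] y [-0.094  -0.0709]
shoulder x [-0.0254  0.0279] y [-0.1008 -0.0657] z 0.0842
face y -0.0659 slopes [-0.096  0.176 -0.082] 187
722 [-0.005   0.0005  0.0061] 0.1309
555 [-0.0032 -0.      0.0032] 0.1291
```

View pics/w27.png

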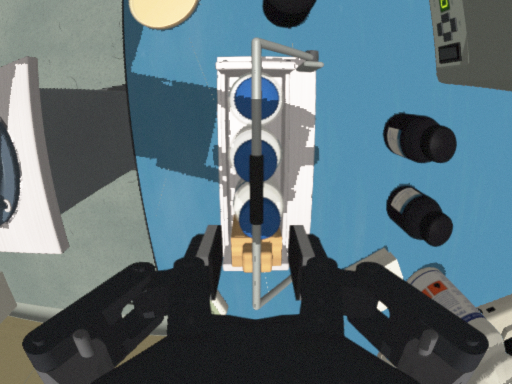

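View pics/s27.png

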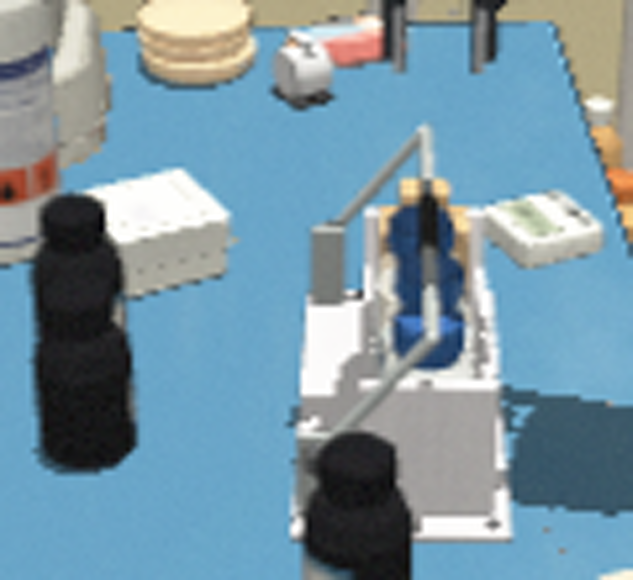

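View pics/c27.png

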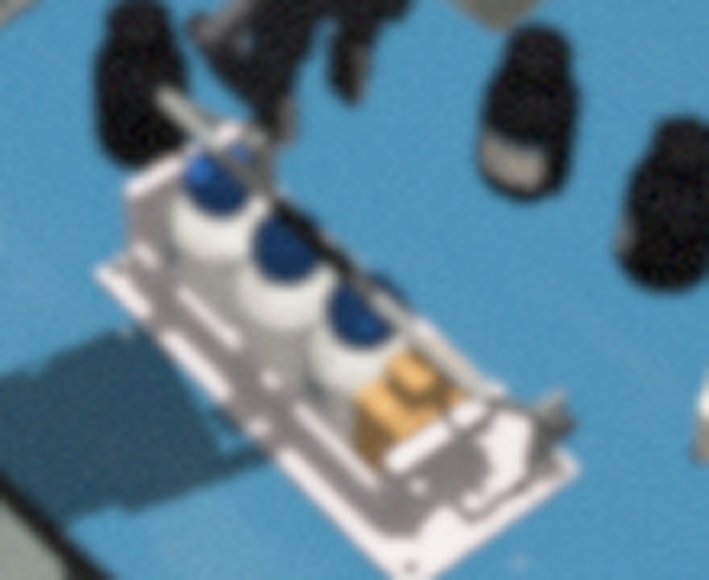

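```bash
python3 -m handwheel '[0,-1,0,0,0,0,3.5,0,-1,0,0,0,0,3.5,0,-1,0,0,0,0,3.5,0,-1,0,0,0,0,3.5]'; python3 -c "
from station import manip
print(manip.sign_off())"
```

```text
t: 23.47
tcp_pos: [0.4696, -0.0347, 0.2435]
tool_rot: [0.481, -0.518, 0.518, -0.482]
force: [-0.5, 0.1, -0.6]
finger_gap: 0.413
the job is handed in; nothing more can be done
None
```

The job is done and handed in at about 23.5 s of the 72 s. I closed up the two bottles, loaded the third from the rest, drove the wedge home, and shut the bail. The gripper is clear above the carrier.

What the last images showed, in the carrier frame:

| Item | Measured | Wanted |
|---|---|---|
| Bottle centres along y | +73.9, +17.8, -37.4 mm | +74, +18, -38 mm |
| Bottles upright | all three cap tops level at about 109 mm | standing on the floor |
| Wedge foot height | about 16 mm | 8.5 to 26 mm |
| Wedge position along y | about -78 mm | -88 to -70 mm |
| Bail bar | over x ≈ 0 | x = 0 when shut |

- **Wedge press:** I pressed it at about 45 N while gripped. I then pressed it again with shut fingers on top at up to 39 N, well above the 10 to 20 N suggested. It did not visibly move on the second press.
- **Third bottle off centre:** the loaded bottle stands about 3.5 mm towards +x, inside the ±10 mm allowed.
- **Not measured:** the wedge's remaining force on the row. It is inferred from the firm seating and from the bail closing fully.
- **Bystanders:** none was touched as far as I could tell, but I did not measure their positions afterwards.

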